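# Fit the hammer-head stops in the decorating-bench channel and clamp it

## Task

Get the decorating bench ready for the next tray: fit every hammer-head stop on the bench into the slotted channel, head down through the slot until its collar sits on the lips, at least 80 mm apart, and give each a quarter turn so that its head catches under the lips. Then clamp the channel by turning its winged knobs clockwise, each fully home to its end stop, in this order: left end, right end (as the robot sees them), then the one at the rear. Leave the gingerbread and the other things on the bench where they are.

Things in the scene. Friction and masses are not known exactly. Their poses are not given: they have to be found in the camera images.
- channel: aluminium slotted channel fixed to the bench, 370 mm long (its own y), 82 wide (x), 40 high; origin on the bench under its centre, z up. Steel feet 90 x 90 mm, 28 mm high, at both ends and at the middle of the far side carry the winged knobs, whose axes are at x, y = (0, 230), (0, -230) and (95, 0) mm in its frame
- slot (a point): centre of the channel's slot, at the top of its lips, 40 mm above the bench; y along the slot. Slot 32 mm wide, 370 long (y -185 to 185), lips 7 mm thick, hollow below 72 mm wide, 27 deep. A stop goes in with its head along y, turns freely either way under the lips and can be slid along the slot; with its collar on the lips its foot is 15 mm, its point 53 mm above the bench
- stop1_mid (a point): loose hammer-head stop (all alike; some absent), 75 mm high, 0.25 kg, upright on its head. From below: steel head 58 x 27 x 14 mm; neck 22 mm thick, 11 long; collar 48 mm across, 25 to 31 mm up; black grip bar 56 x 14 mm, 31 to 75 mm up, parallel to the head. Point: on the axis, 38 mm up; x along head and bar (same either way round), z up. Pinch the bar's thickness some 18 mm above the point
- stop2_mid (a point): loose hammer-head stop (all alike; some absent), 75 mm high, 0.25 kg, upright on its head. From below: steel head 58 x 27 x 14 mm; neck 22 mm thick, 11 long; collar 48 mm across, 25 to 31 mm up; black grip bar 56 x 14 mm, 31 to 75 mm up, parallel to the head. Point: on the axis, 38 mm up; x along head and bar (same either way round), z up. Pinch the bar's thickness some 18 mm above the point
- stop3_mid (a point): loose hammer-head stop (all alike; some absent), 75 mm high, 0.25 kg, upright on its head. From below: steel head 58 x 27 x 14 mm; neck 22 mm thick, 11 long; collar 48 mm across, 25 to 31 mm up; black grip bar 56 x 14 mm, 31 to 75 mm up, parallel to the head. Point: on the axis, 38 mm up; x along head and bar (same either way round), z up. Pinch the bar's thickness some 18 mm above the point
- stop4_mid (a point): loose hammer-head stop (all alike; some absent), 75 mm high, 0.25 kg, upright on its head. From below: steel head 58 x 27 x 14 mm; neck 22 mm thick, 11 long; collar 48 mm across, 25 to 31 mm up; black grip bar 56 x 14 mm, 31 to 75 mm up, parallel to the head. Point: on the axis, 38 mm up; x along head and bar (same either way round), z up. Pinch the bar's thickness some 18 mm above the point
- knob_left (a joint): turn of the black winged knob of the captive clamp bolt on the foot at the channel's left (+y) end, rad: 0 is slack, 3.6 is the end stop; grows as it is turned clockwise seen from above; starts between 0 and 0.8. Stiff (about 0.1 N m), stays where it is left and does not rise or sink as it turns
- knob_right (a joint): turn of the black winged knob of the captive clamp bolt on the foot at the channel's right (-y) end, rad: 0 is slack, 3.6 is the end stop; grows as it is turned clockwise seen from above; starts between 0 and 0.8. Stiff (about 0.1 N m), stays where it is left and does not rise or sink as it turns
- knob_rear (a joint): turn of the black winged knob of the captive clamp bolt on the foot at the middle of the channel's far (+x) side, rad: 0 is slack, 3.6 is the end stop; grows as it is turned clockwise seen from above; starts between 0 and 0.8. Stiff (about 0.1 N m), stays where it is left and does not rise or sink as it turns
- knob_left_grip (a point): on the axis of the knob on the foot at the channel's left (+y) end, 54 mm above the bench, in the middle of its wing: upright bar 52 mm long, 14 mm thick, from 36 to 72 mm above the bench; x is along the wing (it turns with the knob), z up; pinch it across its thickness
- knob_right_grip (a point): on the axis of the knob on the foot at the channel's right (-y) end, 54 mm above the bench, in the middle of its wing: upright bar 52 mm long, 14 mm thick, from 36 to 72 mm above the bench; x is along the wing (it turns with the knob), z up; pinch it across its thickness
- knob_rear_grip (a point): on the axis of the knob on the foot at the middle of the channel's far (+x) side, 54 mm above the bench, in the middle of its wing: upright bar 52 mm long, 14 mm thick, from 36 to 72 mm above the bench; x is along the wing (it turns with the knob), z up; pinch it across its thickness
- gingerbread_a: loose heart-shaped gingerbread, about 100 mm, 12 mm thick, lying on the bench to the left; origin at the centre of its underside. A bystander
- gingerbread_b: the same, lying on the bench to the right. A bystander
- rolling_pin: wooden rolling pin, 360 mm long, 52 mm thick, to the right; a bystander
- icing_bowl: steel bowl, 150 mm across, 70 mm high, to the left; a bystander
- sprinkle_jar: amber jar with steel lid, 64 mm across, 100 mm high, to the left; a bystander
- spatula: spatula lying at the right, near the robot; a bystander
- cutter: round steel pastry cutter, 72 mm across, 30 mm high, in front of the robot; a bystander
Things that resemble listed ones, but are neither listed nor needed, are in the scene too. What is shaped like the part that bears stop2_mid but pink is not meant. Leave any green look-alike of the part that bears stop3_mid alone.

How it is judged:
By the outcome, as a careful person would: the job done as asked, in the order asked, and still so for the second after the job is handed in, with the robot touching nothing.
Of stop1, stop2, stop3, stop4 only 2 to 4 are there at a start; the rules pass over those that are not, and their reading is None.
At some moment in a run one of stop1, stop2, stop3, stop4 may be knocked a few centimetres aside while the robot is not near it.
It also fails if it takes over 210 s, if anything falls off the work surface, if the arm or the gripper's body presses on something with over 40 N, if the wrist force passes 120 N, or if a joint passes its speed limit or range.

## Robot

A 7-joint arm with a two-finger parallel gripper is mounted at the origin on the work surface. World frame = base frame: x ahead of the robot, y to its left, z up, the work surface at z = 0. Lengths are in m, angles in rad, forces in N, time in s.
With the tool pointing down it reaches from about 0.4 to 0.875 m from the base axis. Payload 19.3 kg.
Tool frame: the origin (TCP) lies at the very end of the fingers, on their centre line; the grasp point (between the pads) lies 19 mm behind it; z points along the fingers, y is the direction in which the jaws open and shut (so a half turn about z gives the same grasp; the last joint's range is limited). The gripper opens to 85 mm and grips with 20 to 120 N. Pads are 22 mm wide; open, the fingers measure 114 mm over their backs; the gripper's body (76 mm by 85 mm) begins 54 mm behind the grasp point. The pads swing forward as they close: fully open they stand 13 mm farther back than shut.
Start: joints at [-1.391, 0.521, -0.036, 1.599, 0.021, 1.021, -0.113], TCP at [0.155, 0.606, 0.199] pointing down, gripper open.
Joint ranges: [-2.91, 2.91], [-0.3, 2.13], [-1.5, 1.42], [0.17, 2.43], [-1.26, 4.41], [0.16, 1.93], [-2.52, 2.52]. Speed limits (rad/s): [1.89, 1.89, 2.39, 2.39, 3.01, 3.01, 3.01].

## Interface

Orientations are given as [roll, pitch, yaw] about the fixed x, y, z axes, in that order (R = Rz(yaw) Ry(pitch) Rx(roll)).
In Python, from workcell import bot gives the robot as it stands. The module is installed in compiled form; this text tells all that it offers.
- The arm moves only by the shell command python3 -m inch 'ROWS' [FORCE]. ROWS is JSON, a list of rows, each an object of numbers: "dx", "dy", "dz": the shift along the tool's x, y, z in mm; "rx", "ry", "rz": the turn, a rotation vector about the tool's x, y, z in rad; "hand": the closure, from -1 (fully open) to 1 (shut), so that 0 is half open. In form: [{"dx": .., "dy": .., "dz": .., "rx": .., "ry": .., "rz": .., "hand": ..}, ...]. A call has 1 to 10 rows; each row shifts and turns the commanded pose from where the row before left it, along the tool's axes as they then stand; what a row does not reach is not made up. A row lasts 1/10 s, in which the tool goes at most 50 mm and 8.59 degrees, less where a joint would pass 70% of its speed; a pose out of reach is approached as far as the arm can. A call with a gripper value outside its range is refused whole. The fingers move at their own pace and stop on an object; FORCE is the grip in N (left out, the last holds). Time passes only in rows, so rows that do not move let the fingers close. It gives the time, the measured TCP pose, the force and the opening at its end, in the units of the state.
- bot.observe(): the state, without advancing time (a new reading comes with each control period).
- bot.grab_frame(name): name is "side" or "top"; returns (picture, depth): 384x512x3 uint8, red, green, blue; 384x512 float32, m along the optical axis (not along the pixel's ray), 0 where there is no reading.
- bot.get_calibration(name): a dict with "vertical_fov" (degrees; the focal length in pixels is half the picture's height over the tangent of half this angle, whatever the lens; pixels are square), "cx", "cy" (the principal point, pixels), "k1" (the pictures are not rectified: a ray, as slopes to the right and down, at radius r is drawn at 1 + k1 r^2 times it, then the intrinsics apply), "origin" and "orientation" of the camera in the world. Camera axes: x right, y down, z forward; pixel columns grow to the right and rows downward; lengths in m; the calibration is good to about 2 mm. A picture is of the moment at which its call begins. get_calibration takes no time and is no camera call.
- bot.job_done(): hands the job in, once; it reports no verdict.
Trained networks look in the newest picture that a camera, given by its name, has taken for a name from the list of things; names that differ only in an ending like _2 or _b are one class to them, and where a whole thing is asked for, a point or a joint stands for the part that bears it (a point fixed in the world has none). Each returns a list of dicts, best first, with "score" (0 to 1); they miss things now and then, are a little off and sometimes report something else, mostly with a low value. They report only what shows in the picture. A call takes as long as a camera call. They do not tell look-alikes from the thing itself.
- bot.trace(camera, target): "region" (384x512 bool, what is visible of it) and "box" ([left, top, right, bottom] in pixels, round what is visible of it).
- bot.tip_of(camera, target): "centre" ([row, column] in pixels: a listed point, or the origin of a listed thing).
The state is a dict: "clock": time; "qpos": joint angles; "qd": joint speeds; "joint_efforts": joint torques, N m; "position": TCP position; "tool_rot": TCP orientation; "force": force on the tool from outside, world axes, zero at the start; "moment": the same for the moment, N m; "grip_width": finger opening in m.
Only numpy, scipy, OpenCV 4.12 (cv2) and the standard library are available. Lean on these libraries where they do the work, as an engineer would, in place of code of your own. Each camera call takes 0.05 s, during which the arm holds its last target.

## Working session

There is one attempt and no reset: what is moved stays moved. The work goes in short steps, Python scripts to look and compute and a shell command to move; the robot and the scene stay as the last step left them, time stands still between calls to the robot, and variables do not carry over. Pictures are saved under pics/ and viewed, and the job is handed in when it is done.

```bash
mkdir -p pics; cat > h.py <<'E'
import numpy as np, cv2
from workcell import bot
from scipy.spatial.transform import Rotation as R
def K(n):
    c=bot.get_calibration(n); f=192/np.tan(np.radians(c['vertical_fov'])/2); return c,f
def rot(c):
    o=np.array(c['orientation'],float)
    if o.shape==(3,3): return o
    return R.from_euler('xyz',o).as_matrix() if o.size==3 else R.from_quat(o).as_matrix()
def rays(n,uv):
    c,f=K(n); uv=np.atleast_2d(uv).astype(float)
    Km=np.array([[f,0,c['cx']],[0,f,c['cy']],[0,0,1]])
    p=cv2.undistortPoints(uv.reshape(-1,1,2),Km,np.array([c['k1'],0,0,0.])).reshape(-1,2)
    return np.c_[p,np.ones(len(p))],c
def at_z(n,uv,z):
    d,c=rays(n,uv); d=d@rot(c).T; o=np.array(c['origin']); t=(z-o[2])/d[:,2]; return o+d*t[:,None]
def at_depth(n,uv,dep):
    d,c=rays(n,uv); return (d*np.ravel(dep)[:,None])@rot(c).T+np.array(c['origin'])
def cloud(n,dep):
    v,u=np.nonzero(dep>0); P=at_depth(n,np.c_[u,v],dep[v,u]); o=np.full(dep.shape+(3,),np.nan); o[v,u]=P; return o
def proj(n,P):
    c,f=K(n); P=np.atleast_2d(P); q=(P-np.array(c['origin']))@rot(c)
    Km=np.array([[f,0,c['cx']],[0,f,c['cy']],[0,0,1]])
    return cv2.projectPoints(q,np.zeros(3),np.zeros(3),Km,np.array([c['k1'],0,0,0.]))[0].reshape(-1,2)
def save(name,img): cv2.imwrite('pics/'+name,cv2.cvtColor(img,cv2.COLOR_RGB2BGR))
E
python3 - <<'E'
from h import *
for n in('top','side'):
    print(n,bot.get_calibration(n))
    p,d=bot.grab_frame(n); save(n+'0.png',p); np.savez('pics/%s0.npz'%n,p=p,d=d)
print(bot.observe())
E
```

```text
top {'vertical_fov': 50.26824899882504, 'cx': 252.55281403790775, 'cy': 192.59637262962383, 'k1': -0.0801821048372869, 'origin': array([0.22697831, 0.0170222 , 1.48977428]), 'orientation': array([-2.95145698, -0.02588973, -1.54848084])}
side {'vertical_fov': 46.41945037679017, 'cx': 263.7913376038568, 'cy': 195.7273382468836, 'k1': -0.11782496623984612, 'origin': array([-0.11124947, -0.8402323 ,  0.97025848]), 'orientation': array([-2.28854235, -0.01574594, -0.61489245])}
{'clock': 0.1, 'qpos': array([-1.39124484,  0.52196298, -0.03630522,  1.59996025,  0.02123244,
        1.02107343, -0.11280884]), 'qd': array([-6.35850241e-04, -1.16273420e-03, -8.33130822e-05, -7.30653446e-04,
        3.76446246e-04, -6.45184107e-04,  3.34304761e-04]), 'joint_efforts': array([ 3.46575129e-03, -9.28486633e+01,  1.98388383e+00, -3.70531476e+01,
        1.82168721e-02,  5.22522081e-03, -2.00315498e-05]), 'position': array([0.15445217, 0.60527196, 0.1987749 ]), 'tool_rot': array([-3.14057993e+00,  1.09097467e-04,  2.89181927e+00]), 'force': array([ 0.10378322,  0.32402985, -0.55668648]), 'moment': array([ 0.01269129, -0.01646369, -0.00412023]), 'grip_width': 0.0858504339391431}
```

View pics/top0.png

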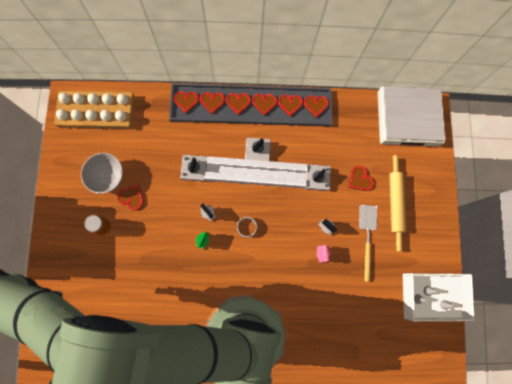

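View pics/side0.png

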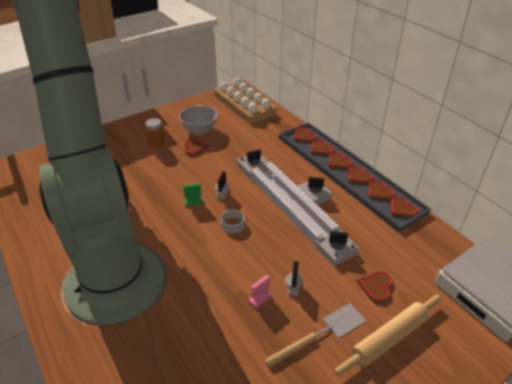

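```bash
python3 - <<'E'
from h import *
D={n:np.load('pics/%s0.npz'%n) for n in('top','side')}
print(proj('top',[[0,0,0],[0.155,.606,.2],[.6,0,0]]),proj('side',[[0,0,0],[0.155,.606,.2],[.6,0,0]]))
p=D['top']['p'];d=D['top']['d']
a=cv2.resize(p[120:270,170:370],None,fx=4,fy=4,interpolation=cv2.INTER_CUBIC);save('c1.png',a)
p=D['side']['p']
a=cv2.resize(p[140:310,180:380],None,fx=4,fy=3.5,interpolation=cv2.INTER_CUBIC)[:600];save('c2.png',a)
for n in('top','side'):
  bot.grab_frame(n)
  for t in('stop1_mid','knob_left_grip','slot'):
    for r in bot.tip_of(n,t): print(n,t,np.round(r['centre'],1),round(r['score'],2))
P=cloud('top',d)
for v,u in((212,207),(227,328),(240,202),(254,323),(170,255),(172,210),(165,197),(179,318),(147,257)):
  print((u,v),P[v,u].round(3))
E
```

```text
[[244.95882466 336.60127459]
 [ 51.86273178 288.67137998]
 [249.02231247 170.11822445]] [[113.84042749 280.96437644]
 [ 81.53498503 107.29581382]
 [288.53054941 198.99497721]]
top stop1_mid [144.5 256.2] 0.43
top knob_left_grip [178.3 357.2] 0.75
top knob_left_grip [164.2 191.7] 0.41
top slot [169.2 255.5] 0.66
side knob_left_grip [154.3 252.8] 0.61
side slot [196.5 291.2] 0.75
(207, 212) [0.427 0.143 0.078]
(328, 227) [ 0.387 -0.283  0.058]
(202, 240) [0.33  0.157 0.069]
(323, 254) [ 0.292 -0.264  0.061]
(255, 170) [ 0.6   -0.022  0.003]
(210, 172) [0.579 0.142 0.041]
(197, 165) [0.607 0.192 0.029]
(318, 179) [ 0.565 -0.253  0.035]
(257, 147) [ 0.669 -0.026  0.07 ]
```

View pics/c1.png

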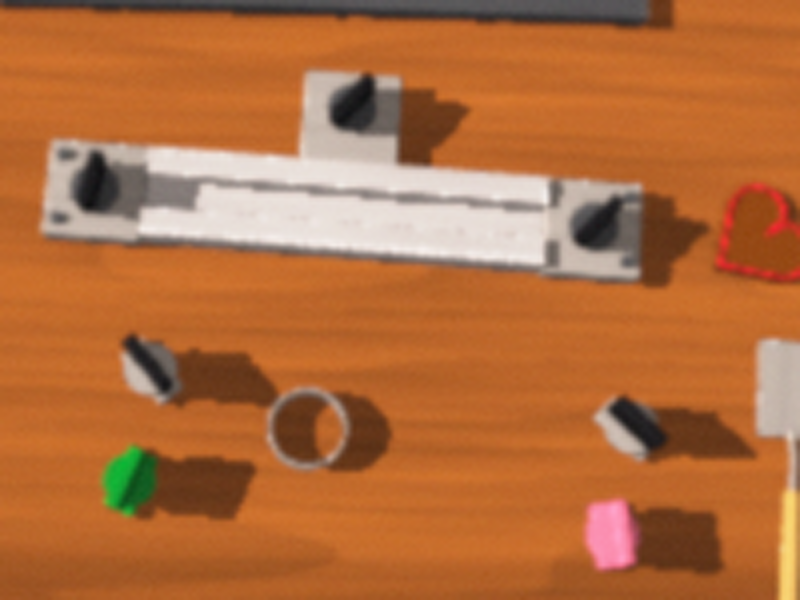

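View pics/c2.png

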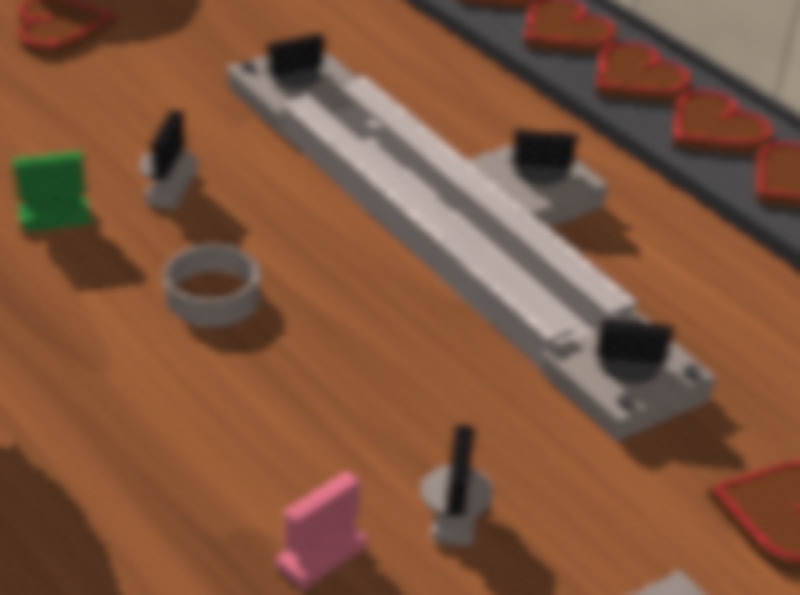

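```bash
cat >> h.py <<'E'
def shot(tag=None):
    o={}
    for n in('top','side'):
        p,d=bot.grab_frame(n); o[n]=(p,d,cloud(n,d))
        if tag: save('%s_%s.png'%(tag,n),p)
    return o
def pts(o,x,y,z,dark=None):
    r={}
    for n,(p,d,P) in o.items():
        m=(P[...,0]>x[0])&(P[...,0]<x[1])&(P[...,1]>y[0])&(P[...,1]<y[1])&(P[...,2]>z[0])&(P[...,2]<z[1])
        if dark: m&=p.max(2)<dark
        r[n]=P[m]
    return r
def rect(q):
    (cx,cy),(w,h),a=cv2.minAreaRect((q[:,:2]*1000).astype(np.float32))
    if w<h: w,h,a=h,w,a+90
    return round(cx,1),round(cy,1),round(w,1),round(h,1),round((a+90)%180-90,1)
def pca(q):
    c=q[:,:2].mean(0); w,v=np.linalg.eigh(np.cov(q[:,:2].T)); d=v[:,1]; return (c*1000).round(1),(np.degrees(np.arctan2(d[1],d[0]))%180).round(1),(1000*np.sqrt(w*12)).round(1),len(q)
E
python3 - <<'E'
from h import *
o=shot()
for nm,c,z in(('s1',(.427,.143),(.045,.09)),('s2',(.387,-.283),(.045,.09)),('kl',(.607,.192),(.045,.09)),('kr',(.565,-.253),(.045,.09)),('kb',(.669,-.026),(.045,.09))):
    r=pts(o,(c[0]-.045,c[0]+.045),(c[1]-.045,c[1]+.045),z,90)
    for n in r:
        q=r[n]
        if len(q)>5: print(nm,n,pca(q),rect(q),q[:,2].max().round(3))
r=pts(o,(.52,.65),(-.2,.16),(.035,.046))
for n in r: print(n,pca(r[n]),rect(r[n]),np.median(r[n][:,2]))
for n in o:
    P=o[n][2]; m=(abs(P[...,0]-.45)<.02)&(abs(P[...,1]+.1)<.05); print(n,'bench',np.nanmean(P[m][:,2]),np.nanstd(P[m][:,2]))
E
```

```text
s1 top (array([432.8, 145.2]), np.float64(41.7), array([13. , 56.1]), 59) (434.0, 146.3, 52.3, 12.7, 41.5) 0.081
s1 side (array([431.4, 138.4]), np.float64(38.6), array([10.9, 60. ]), 91) (433.9, 142.6, 56.1, 10.9, 40.7) 0.078
s2 top (array([ 390.4, -287.3]), np.float64(49.5), array([15.9, 55. ]), 85) (392.6, -287.6, 54.6, 14.7, 48.4) 0.081
s2 side (array([ 386.5, -297.3]), np.float64(48.0), array([12.3, 57.2]), 110) (391.4, -291.8, 53.5, 12.2, 47.8) 0.081
kl top (array([595.3, 204.4]), np.float64(167.0), array([14.5, 48.7]), 65) (597.4, 205.3, 48.9, 14.4, -13.0) 0.079
kl side (array([596.7, 199.2]), np.float64(169.3), array([ 9.6, 52.4]), 104) (597.2, 201.1, 51.7, 14.4, -12.5) 0.076
kr top (array([ 573. , -251.3]), np.float64(136.1), array([12.8, 51.7]), 53) (575.6, -252.4, 50.3, 12.7, -43.9) 0.077
kr side (array([ 573., -258.]), np.float64(136.5), array([13.1, 50.5]), 171) (576.2, -255.5, 49.4, 18.8, -44.4) 0.076
kb top (array([678.8, -27.9]), np.float64(137.5), array([14.9, 50.1]), 66) (681.0, -28.4, 49.6, 14.4, -43.7) 0.079
kb side (array([679.7, -34.8]), np.float64(137.7), array([10.9, 49.2]), 122) (681.5, -33.9, 48.5, 18.3, -49.1) 0.075
top (array([588. , -20.9]), np.float64(86.8), array([102.8, 359.4]), 1238) (594.8, -19.5, 359.7, 97.6, 87.2) 0.04028504690302459
side (array([585.9, -34.9]), np.float64(87.0), array([103.4, 358.2]), 1310) (588.4, -20.1, 357.9, 87.3, 87.2) 0.03990271372007298
top bench -4.92892791094875e-05 0.003437613833085936
side bench 8.935721895526994e-05 0.002048405639567972
```

```bash
cat >> h.py <<'E'
def ortho(n,p,c,yaw,z,L=480,W=160,s=1.6):
    # horizontal = along local y (left = +y), vertical = local x (up=+x), mm
    w,h=int(L*s),int(W*s); jj,ii=np.meshgrid(np.arange(w),np.arange(h))
    ly=(w/2-jj)/s/1000; lx=(h/2-ii)/s/1000
    X=c[0]+np.cos(yaw)*lx-np.sin(yaw)*ly; Y=c[1]+np.sin(yaw)*lx+np.cos(yaw)*ly
    uv=proj(n,np.c_[X.ravel(),Y.ravel(),np.full(X.size,z)]).astype(np.float32).reshape(h,w,2)
    return cv2.remap(p,uv[...,0],uv[...,1],cv2.INTER_CUBIC)
E
python3 - <<'E'
from h import *
o=shot()
a=[ortho(n,o[n][0],(.5863,-.0254),np.radians(-2.7),.040) for n in('top','side')]
for im in a:
    im[128,::8]=(0,255,0); im[:,384]=(0,255,0)
save('or.png',np.vstack(a))
for n,im in zip(('top','side'),a):
    g=cv2.cvtColor(im,cv2.COLOR_RGB2GRAY).astype(float)
    for ly in(-120,-60,0,60,120):
        j=int(384-ly*1.6); pr=g[:,j-12:j+13].mean(1); dd=np.gradient(cv2.GaussianBlur(pr,(1,5),0).ravel())
        k=[i for i in range(2,254) if abs(dd[i])>2.0 and abs(dd[i])==abs(dd[i-2:i+3]).max()]
        print(n,ly,[(round((128-i)/1.6,1),round(dd[i],1)) for i in k])
E
```

```text
top -120 [(43.8, np.float64(8.3)), (17.5, np.float64(-7.9)), (8.1, np.float64(8.5)), (-41.2, np.float64(-11.6)), (-48.8, np.float64(2.2))]
top -60 [(43.8, np.float64(12.2)), (17.5, np.float64(-9.0)), (8.8, np.float64(8.7)), (-40.0, np.float64(-11.2)), (-49.4, np.float64(3.3))]
top 0 [(72.5, np.float64(10.6)), (43.1, np.float64(2.6)), (18.1, np.float64(-9.0)), (10.0, np.float64(8.7)), (-40.0, np.float64(-11.2)), (-49.4, np.float64(2.8))]
top 60 [(43.8, np.float64(8.8)), (18.1, np.float64(-8.3)), (9.4, np.float64(8.9)), (-40.0, np.float64(-11.9)), (-48.1, np.float64(2.1))]
top 120 [(44.4, np.float64(9.3)), (18.8, np.float64(-7.5)), (11.2, np.float64(7.6)), (-38.8, np.float64(-9.7)), (-48.1, np.float64(2.1))]
side -120 [(44.4, np.float64(6.7)), (16.2, np.float64(-5.7)), (0.6, np.float64(2.7)), (-3.8, np.float64(5.3)), (-40.6, np.float64(-6.4))]
side -60 [(44.4, np.float64(5.5)), (16.9, np.float64(-5.0)), (0.6, np.float64(3.2)), (-3.8, np.float64(5.1)), (-40.0, np.float64(-5.6))]
side 0 [(70.0, np.float64(5.5)), (45.0, np.float64(2.3)), (16.9, np.float64(-4.8)), (0.6, np.float64(2.1)), (-5.0, np.float64(4.9)), (-39.4, np.float64(-6.1))]
side 60 [(45.0, np.float64(5.2)), (18.8, np.float64(-5.1)), (0.6, np.float64(2.5)), (-5.0, np.float64(4.8)), (-39.4, np.float64(-6.0))]
side 120 [(45.6, np.float64(4.8)), (20.0, np.float64(-3.1)), (5.6, np.float64(-2.8)), (-11.9, np.float64(4.8)), (-40.0, np.float64(-5.8))]
```

View pics/or.png

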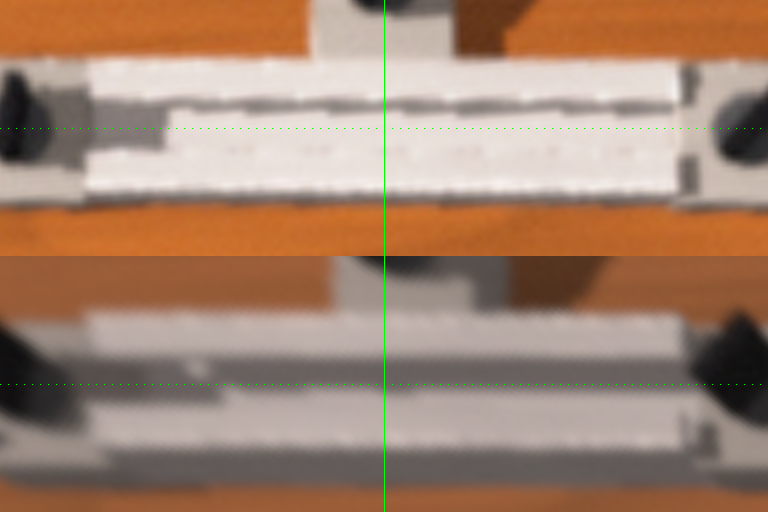

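```bash
cat > go.py <<'E'
# usage: go.py x_mm y_mm z_mm yaw_deg : remaining in tool axes from measured pose (translate first, then turn)
import sys; from h import *
s=bot.observe(); Rm=R.from_euler('xyz',s['tool_rot']).as_matrix(); t=np.array([float(a) for a in sys.argv[1:4]])
d=Rm.T@(t-1000*s['position'])
yaw=s['tool_rot'][2]; print('t',s['clock'],'tool mm dx dy dz',d.round(1),'pos',(1000*s['position']).round(1),'rpy',s['tool_rot'].round(4),'F',s['force'].round(1),'w',round(s['grip_width']*1000,1),'q7',s['qpos'].round(2))
if len(sys.argv)>4:
    e=np.radians(float(sys.argv[4]))-yaw; e=(e+np.pi)%(2*np.pi)-np.pi
    e2=e-np.sign(e)*np.pi
    print('rz direct %.3f  (half-turn alt %.3f)'%(-e,-e2))
E
python3 go.py 433.5 143.5 199 41.5
```

```text
t 0.7 tool mm dx dy dz [-3.846e+02 -3.787e+02  3.000e-01] pos [154.5 605.6 199.3] rpy [-3.1416  0.      2.8917] F [-0.7  0.3  0.3] w 85.1 q7 [-1.39  0.52 -0.04  1.6   0.02  1.02 -0.11]
rz direct 2.167  (half-turn alt -0.974)
```

```bash
python3 -m inch '[{"dx":-26,"dy":-25},{"dx":-26,"dy":-25},{"dx":-26,"dy":-25},{"dx":-26,"dy":-25},{"dx":-26,"dy":-25},{"dx":-26,"dy":-25},{"dx":-26,"dy":-25},{"dx":-26,"dy":-25},{"dx":-26,"dy":-25},{"dx":-26,"dy":-25}]' 40
python3 -m inch '[{"dx":-25,"dy":-26},{"dx":-25,"dy":-26},{"dx":-25,"dy":-26},{"dx":-25,"dy":-26},{"dx":-25,"dy":-25},{"rz":0.14},{"rz":0.14},{"rz":0.14},{"rz":0.14},{"rz":0.14}]'
python3 -m inch '[{"rz":0.14},{"rz":0.14},{"rz":0.14},{"rz":0.14},{"rz":0.14},{"rz":0.14},{"rz":0.14},{"rz":0.14},{"rz":0.14},{"rz":0.14}]'
python3 go.py 433.5 143.5 199 41.5
```

```text
t 0.7 tool mm dx dy dz [-3.846e+02 -3.787e+02  3.000e-01] pos [154.5 605.6 199.3] rpy [-3.1416  0.      2.8917] F [-0.7  0.3  0.3] w 85.1 q7 [-1.39  0.52 -0.04  1.6   0.02  1.02 -0.11]
rz direct 2.167  (half-turn alt -0.974)schema error: expected keys dx, dy, dz, rx, ry, rz, hand
schema error: expected keys dx, dy, dz, rx, ry, rz, hand
schema error: expected keys dx, dy, dz, rx, ry, rz, hand
```

```bash
python3 -m inch '[{"dx":-26,"dy":-25,"dz":0,"rx":0,"ry":0,"rz":0,"hand":-1},{"dx":-26,"dy":-25,"dz":0,"rx":0,"ry":0,"rz":0,"hand":-1},{"dx":-26,"dy":-25,"dz":0,"rx":0,"ry":0,"rz":0,"hand":-1},{"dx":-26,"dy":-25,"dz":0,"rx":0,"ry":0,"rz":0,"hand":-1},{"dx":-26,"dy":-25,"dz":0,"rx":0,"ry":0,"rz":0,"hand":-1},{"dx":-26,"dy":-25,"dz":0,"rx":0,"ry":0,"rz":0,"hand":-1},{"dx":-26,"dy":-25,"dz":0,"rx":0,"ry":0,"rz":0,"hand":-1},{"dx":-26,"dy":-25,"dz":0,"rx":0,"ry":0,"rz":0,"hand":-1},{"dx":-26,"dy":-25,"dz":0,"rx":0,"ry":0,"rz":0,"hand":-1},{"dx":-26,"dy":-25,"dz":0,"rx":0,"ry":0,"rz":0,"hand":-1}]' 40
python3 go.py 433.5 143.5 199 41.5
```

```text
clock: 1.7
position: [0.3453, 0.2978, 0.1995]
tool_rot: [3.141, 0.0, 2.892]
force: [-0.3, -0.2, 0.4]
grip_width: 0.0852
t 1.7 tool mm dx dy dz [-123.6 -127.7    0.5] pos [345.3 297.8 199.5] rpy [3.1411e+00 2.0000e-04 2.8918e+00] F [-0.3 -0.2  0.4] w 85.2 q7 [-0.89  0.25  0.05  2.03 -0.02  0.86  0.5 ]
rz direct 2.168  (half-turn alt -0.974)
```

```bash
python3 -m inch '[{"dx":-25,"dy":-26,"dz":0,"rx":0,"ry":0,"rz":0,"hand":-1},{"dx":-25,"dy":-26,"dz":0,"rx":0,"ry":0,"rz":0,"hand":-1},{"dx":-25,"dy":-26,"dz":0,"rx":0,"ry":0,"rz":0,"hand":-1},{"dx":-25,"dy":-26,"dz":0,"rx":0,"ry":0,"rz":0,"hand":-1},{"dx":-25,"dy":-25,"dz":0,"rx":0,"ry":0,"rz":0,"hand":-1},{"dx":0,"dy":0,"dz":0,"rx":0,"ry":0,"rz":0.14,"hand":-0.4},{"dx":0,"dy":0,"dz":0,"rx":0,"ry":0,"rz":0.14,"hand":-0.4},{"dx":0,"dy":0,"dz":0,"rx":0,"ry":0,"rz":0.14,"hand":-0.4},{"dx":0,"dy":0,"dz":0,"rx":0,"ry":0,"rz":0.14,"hand":-0.4},{"dx":0,"dy":0,"dz":0,"rx":0,"ry":0,"rz":0.14,"hand":-0.4}]'
python3 -m inch '[{"dx":0,"dy":0,"dz":0,"rx":0,"ry":0,"rz":0.14,"hand":-0.4},{"dx":0,"dy":0,"dz":0,"rx":0,"ry":0,"rz":0.14,"hand":-0.4},{"dx":0,"dy":0,"dz":0,"rx":0,"ry":0,"rz":0.14,"hand":-0.4},{"dx":0,"dy":0,"dz":0,"rx":0,"ry":0,"rz":0.14,"hand":-0.4},{"dx":0,"dy":0,"dz":0,"rx":0,"ry":0,"rz":0.14,"hand":-0.4},{"dx":0,"dy":0,"dz":0,"rx":0,"ry":0,"rz":0.14,"hand":-0.4},{"dx":0,"dy":0,"dz":0,"rx":0,"ry":0,"rz":0.14,"hand":-0.4},{"dx":0,"dy":0,"dz":0,"rx":0,"ry":0,"rz":0.14,"hand":-0.4},{"dx":0,"dy":0,"dz":0,"rx":0,"ry":0,"rz":0.14,"hand":-0.4}]'
python3 go.py 433.5 143.5 199 41.5
python3 - <<'E'
from h import *
o=shot('b')
r=pts(o,(.39,.48),(.1,.19),(.045,.09),90)
for n in r:
    if len(r[n])>5: print(n,pca(r[n]),rect(r[n]))
E
```

```text
clock: 2.7
position: [0.4339, 0.1432, 0.1994]
tool_rot: [3.141, 0.0, 2.186]
force: [-0.4, -0.4, 0.0]
grip_width: 0.0601
clock: 3.6
position: [0.4339, 0.1432, 0.1994]
tool_rot: [3.142, -0.0, 0.926]
force: [-0.2, -0.1, 0.2]
grip_width: 0.0601
t 3.6 tool mm dx dy dz [-0.  -0.5  0.4] pos [433.9 143.2 199.4] rpy [ 3.1416e+00 -3.0000e-04  9.2610e-01] F [-0.2 -0.1  0.2] w 60.1 q7 [-0.9   0.29  0.55  2.04 -0.2   0.86 -0.88]
rz direct 0.202  (half-turn alt -2.940)
side (array([430.8, 137.6]), np.float64(37.3), array([10.6, 57. ]), 91) (433.8, 140.7, 54.0, 11.4, 38.1)
```

```bash
python3 -c "
from h import *
a=[cv2.imread('pics/b_%s.png'%n) for n in('top','side')]
cv2.imwrite('pics/b2.png',cv2.resize(np.hstack(a),(800,300)))"
```

```text
(no output)
```

View pics/b2.png

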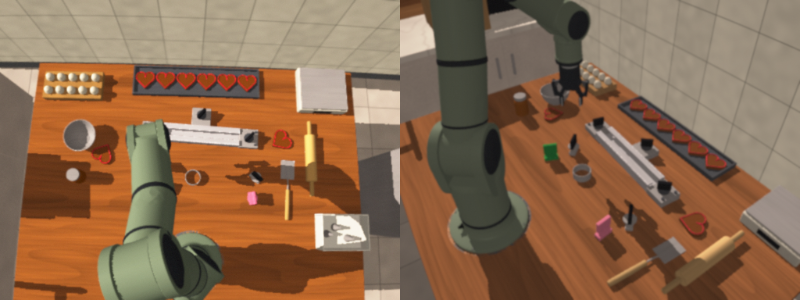

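View pics/b_side.png

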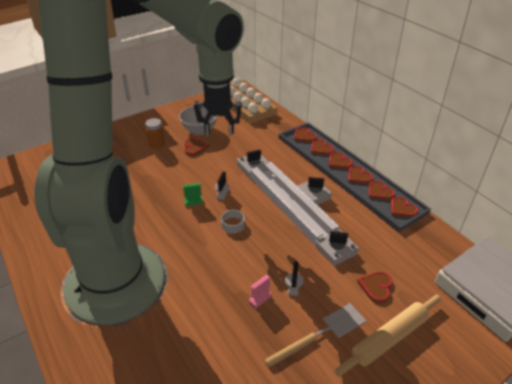

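Candidates for a stop, by top-picture pixel: black (207,212) and black (328,227), which match the description. The green (202,240) and pink (323,254) ones are look-alikes and excluded. The crop c1 confirmed the black bars on steel heads, and no other stop appeared once the arm had moved.

```bash
python3 -m inch '[{"dx":0,"dy":0,"dz":25,"rx":0,"ry":0,"rz":0.11,"hand":-0.4},{"dx":0,"dy":0,"dz":25,"rx":0,"ry":0,"rz":0.11,"hand":-0.4},{"dx":0,"dy":0,"dz":25,"rx":0,"ry":0,"rz":0,"hand":-0.4},{"dx":0,"dy":0,"dz":20,"rx":0,"ry":0,"rz":0,"hand":-0.4},{"dx":0,"dy":0,"dz":15,"rx":0,"ry":0,"rz":0,"hand":-0.4}]'
python3 - <<'E'
from h import *
p,d=bot.grab_frame('side');save('c_s.png',cv2.resize(p[130:240,160:290],None,fx=5,fy=5))
E
```

```text
clock: 4.2
position: [0.4335, 0.1431, 0.0881]
tool_rot: [-3.141, 0.001, 0.717]
force: [0.5, 0.4, 0.1]
grip_width: 0.0596
```

View pics/c_s.png

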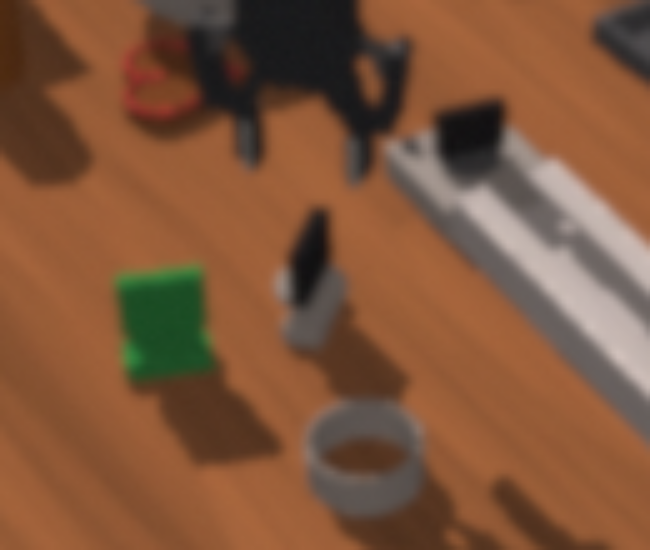

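```bash
python3 - <<'E'
from h import *
q=proj('side',[[.4335,.1431,.095],[.433,.143,.075],[.433,.143,.03]]); print((q-[160,130])*5)
E
```

```text
[[304.17310957 206.83018911]
 [305.03664693 231.8554146 ]
 [308.24637791 285.76763145]]
```

```bash
python3 - <<'E'
from h import *
p,d=bot.grab_frame('side');P=cloud('side',d)
m=(abs(P[...,0]-.4335)<.06)&(abs(P[...,1]-.143)<.06)&(P[...,2]>.06)
a=.717; q=P[m]-[.4335,.1431,0]; tx=q[:,0]*np.cos(a)+q[:,1]*np.sin(a); ty=q[:,0]*np.sin(a)-q[:,1]*np.cos(a)
for lo in range(60,200,10):
    k=(q[:,2]*1000>=lo)&(q[:,2]*1000<lo+10)
    if k.any(): print(lo,k.sum(),'tx',(1000*np.percentile(tx[k],[0,50,100])).round(),'ty',(1000*np.percentile(ty[k],[0,25,50,75,100])).round())
E
```

```text
60 25 tx [-25. -15.  27.] ty [-7.  0.  4.  4.  6.]
70 53 tx [-26.  -1.  31.] ty [-9. -4. -1.  3.  6.]
120 6 tx [-13.  -8.   7.] ty [-30. -30.   1.  34.  36.]
130 32 tx [-16.  -9.  10.] ty [-45. -32. -30.  35.  43.]
140 30 tx [-13.  -8.   5.] ty [-44. -32. -29.  38.  44.]
150 35 tx [-15.  -7.   8.] ty [-44. -33. -29.  37.  44.]
160 26 tx [-16.  -9.   9.] ty [-49. -36. -31.  39.  47.]
170 74 tx [-18.  -9.  10.] ty [-60. -43.  34.  42.  60.]
180 66 tx [-18. -11.  15.] ty [-61. -49.  27.  38.  63.]
190 93 tx [-21. -11.  19.] ty [-62. -26.  21.  32.  65.]
```

```bash
python3 go.py 433.5 143.5 37 41; python3 - <<'E'
from h import *
o=shot()
s=bot.observe()
P=o['top'][2]
for n in o:
  P=o[n][2]
  for lo in(100,110,120,130,140):
    m=(abs(P[...,0]-.4335)<.06)&(abs(P[...,1]-.143)<.06)&(P[...,2]*1000>lo)&(P[...,2]*1000<lo+10); print(n,lo,m.sum())
p=o['side'][0]; q=proj('side',[s['position']])[0]; cv2.circle(p,tuple(int(v) for v in q),1,(255,0,0),-1)
save('c_s3.png',cv2.resize(p[60:190,150:300],None,fx=5,fy=4.5,interpolation=cv2.INTER_NEAREST))
E
```

```text
t 4.3 tool mm dx dy dz [ 1.  -0.2 51. ] pos [433.  142.7  88. ] rpy [-3.141e+00  2.500e-03  7.156e-01] F [-0.7 -0.3 -0. ] w 59.3 q7 [-0.81  0.49  0.48  2.15 -0.39  0.6  -0.91]
rz direct 0.000  (half-turn alt -3.142)
top 100 0
top 110 0
top 120 0
top 130 0
top 140 0
side 100 0
side 110 0
side 120 3
side 130 28
side 140 33
```

View pics/c_s3.png

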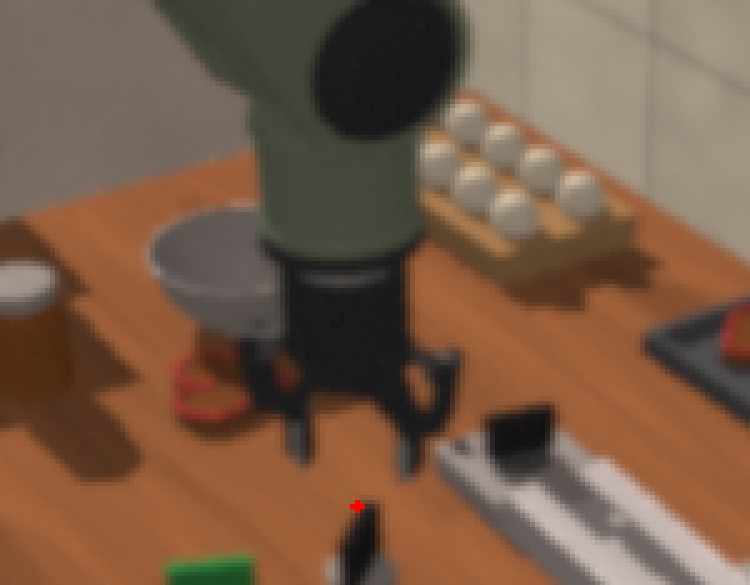

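```bash
python3 - <<'E'
from h import *
print(proj('side',[[.4339,.1432,.199],[.4339,.1432,.23]]))
p=cv2.imread('pics/b_side.png')
cv2.imwrite('pics/b_c.png',cv2.resize(p[20:150,150:300],None,fx=5,fy=4.5,interpolation=cv2.INTER_NEAREST))
E
```

```text
[[219.35308412 144.15131515]
 [218.86185222 135.54178522]]
```

View pics/b_c.png

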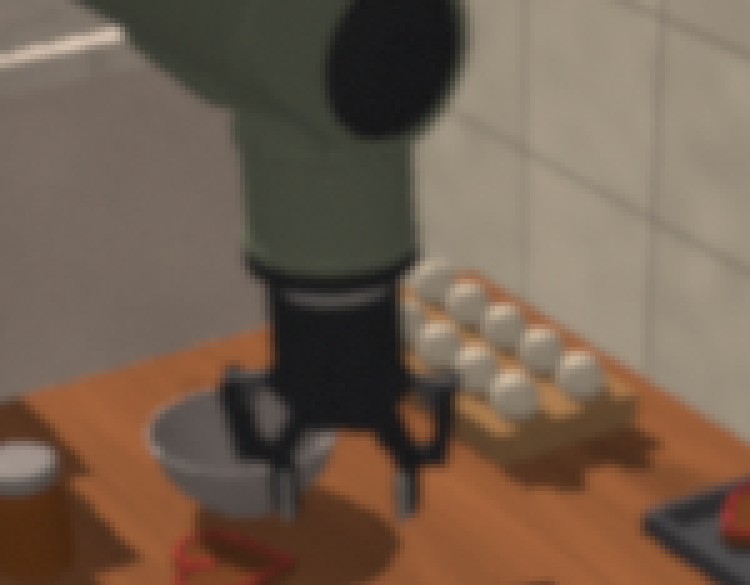

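```bash
python3 -m inch '[{"dx":0,"dy":0,"dz":-20,"rx":0,"ry":0,"rz":0,"hand":0.6},{"dx":0,"dy":0,"dz":0,"rx":0,"ry":0,"rz":0,"hand":0.6},{"dx":0,"dy":0,"dz":0,"rx":0,"ry":0,"rz":0,"hand":0.6},{"dx":0,"dy":0,"dz":0,"rx":0,"ry":0,"rz":0,"hand":0.6},{"dx":0,"dy":0,"dz":0,"rx":0,"ry":0,"rz":0,"hand":0.6}]'
python3 - <<'E'
from h import *
p,d=bot.grab_frame('side');P=cloud('side',d); s=bot.observe(); c=s['position']
a=s['tool_rot'][2]; m=(abs(P[...,0]-c[0])<.06)&(abs(P[...,1]-c[1])<.06)&(P[...,2]>.085)
q=P[m]-[c[0],c[1],0]; tx=q[:,0]*np.cos(a)+q[:,1]*np.sin(a); ty=q[:,0]*np.sin(a)-q[:,1]*np.cos(a)
for lo in range(85,200,10):
    k=(q[:,2]*1000>=lo)&(q[:,2]*1000<lo+10)
    if k.any(): print(lo,k.sum(),'tx',(1000*np.percentile(tx[k],[0,50,100])).round(),'ty',(1000*np.percentile(ty[k],[0,25,50,75,100])).round())
q=proj('side',[c])[0]; cv2.circle(p,tuple(int(v) for v in q),1,(255,0,0),-1)
save('c_s4.png',cv2.resize(p[60:190,150:300],None,fx=5,fy=4.5,interpolation=cv2.INTER_NEAREST))
E
```

```text
clock: 4.9
position: [0.4337, 0.1432, 0.1092]
tool_rot: [-3.141, 0.0, 0.712]
force: [-0.4, -0.9, -0.5]
grip_width: 0.0171
135 5 tx [-8. -7.  5.] ty [-9. -9.  8. 12. 15.]
145 28 tx [-14.  -7.   9.] ty [-21. -10.  -8.  13.  22.]
155 26 tx [-13.  -7.   8.] ty [-20. -10.  -8.  17.  22.]
165 35 tx [-14.  -7.   9.] ty [-20. -11.  -8.  17.  23.]
175 32 tx [-15. -10.  11.] ty [-20. -11.  -9.  17.  26.]
185 58 tx [-16. -10.  10.] ty [-42. -23. -10.  21.  40.]
195 82 tx [-18. -10.  14.] ty [-44. -33. -10.  24.  44.]
```

View pics/c_s4.png

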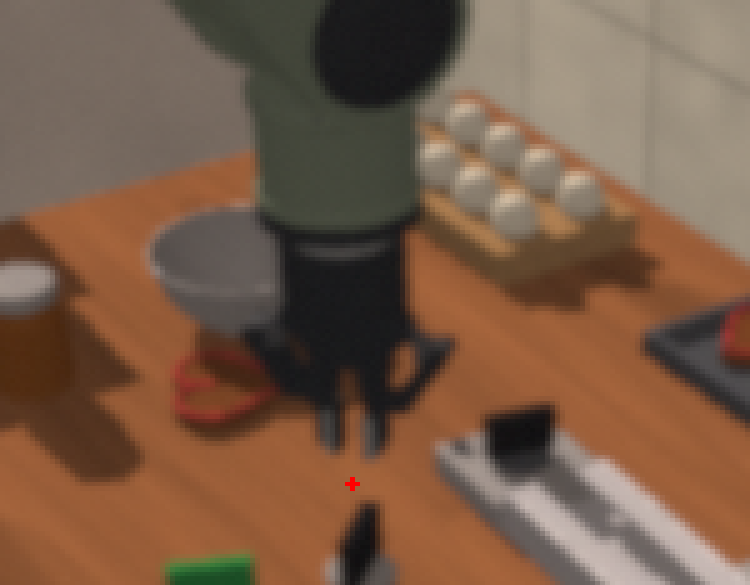

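```bash
python3 -m inch '[{"dx":0,"dy":0,"dz":0,"rx":0,"ry":0,"rz":0,"hand":-0.4},{"dx":0,"dy":0,"dz":0,"rx":0,"ry":0,"rz":0,"hand":-0.4},{"dx":0,"dy":0,"dz":0,"rx":0,"ry":0,"rz":0,"hand":-0.4},{"dx":0,"dy":0,"dz":0,"rx":0,"ry":0,"rz":0,"hand":-0.4},{"dx":0,"dy":0,"dz":20,"rx":0,"ry":0,"rz":0,"hand":-0.4},{"dx":0,"dy":0,"dz":20,"rx":0,"ry":0,"rz":0,"hand":-0.4},{"dx":0,"dy":0,"dz":20,"rx":0,"ry":0,"rz":0,"hand":-0.4},{"dx":0,"dy":0,"dz":12,"rx":0,"ry":0,"rz":0,"hand":-0.4}]'
python3 - <<'E'
from h import *
p,d=bot.grab_frame('side');P=cloud('side',d); s=bot.observe(); c=s['position'];print(c,s['grip_width'],s['force'])
q=proj('side',[c])[0]; cv2.circle(p,tuple(int(v) for v in q),1,(255,0,0),-1)
save('c_s5.png',cv2.resize(p[100:230,150:300],None,fx=5,fy=4.5,interpolation=cv2.INTER_NEAREST))
E
```

```text
clock: 5.75
position: [0.4335, 0.143, 0.0361]
tool_rot: [-3.141, 0.001, 0.712]
force: [-0.3, 0.3, -0.6]
grip_width: 0.0598
[0.43300028 0.14277183 0.03515296] 0.059899202722011144 [-2.04368406 -1.2073322  -2.18779624]
```

View pics/c_s5.png

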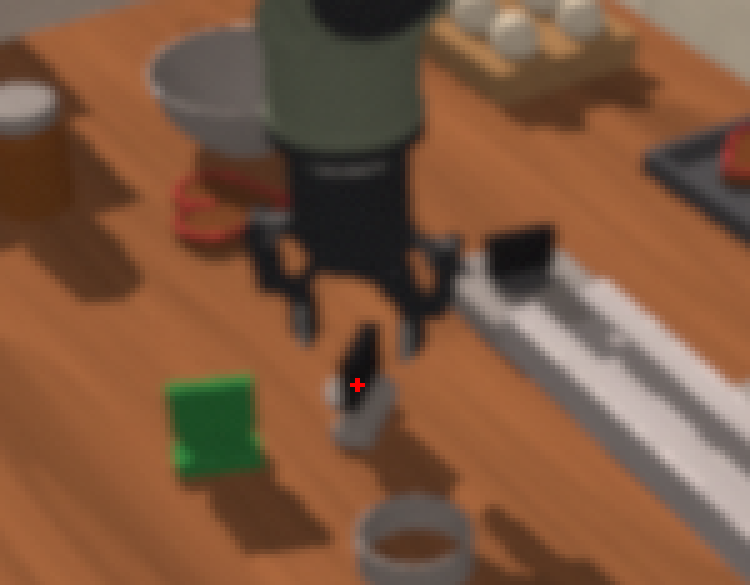

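```bash
python3 -m inch '[{"dx":0,"dy":0,"dz":8,"rx":0,"ry":0,"rz":0,"hand":-0.4},{"dx":0,"dy":0,"dz":7,"rx":0,"ry":0,"rz":0,"hand":-0.4},{"dx":0,"dy":0,"dz":0,"rx":0,"ry":0,"rz":0,"hand":-0.4}]'
python3 - <<'E'
from h import *
p,d=bot.grab_frame('side');P=cloud('side',d); s=bot.observe(); c=s['position'];print(c,s['grip_width'],s['force'])
a=s['tool_rot'][2]; m=(abs(P[...,0]-c[0])<.06)&(abs(P[...,1]-c[1])<.06)&(P[...,2]>.02)
q=P[m]-[c[0],c[1],0]; tx=q[:,0]*np.cos(a)+q[:,1]*np.sin(a); ty=q[:,0]*np.sin(a)-q[:,1]*np.cos(a)
for lo in range(20,110,8):
    k=(q[:,2]*1000>=lo)&(q[:,2]*1000<lo+8)
    if k.any(): print(lo,k.sum(),np.sort((1000*ty[k]).round().astype(int))[::2])
save('c_s6.png',cv2.resize(p[130:230,160:280],None,fx=6,fy=6,interpolation=cv2.INTER_CUBIC))
E
```

```text
clock: 6.1
position: [0.4337, 0.1431, 0.022]
tool_rot: [-3.141, 0.0, 0.712]
force: [0.4, -0.0, 0.8]
grip_width: 0.06
[0.43388149 0.1431476  0.02234481] 0.059958602749554835 [ 0.14261617  0.09090375 -0.84525319]
20 10 [-15   3   9  11  14]
28 53 [-25 -22 -20 -19 -18 -15  -6   1   4   4   4   5   6   8   8   8   9  11
  11  12  14  16  17  18  19  20  22]
36 22 [-9 -5 -5 -1  3  4  4  5  5  5 12]
44 17 [-8 -1  2  4  4  4  5  5  6]
52 17 [-7 -4  2  3  4  5  5  6 35]
60 33 [-36 -31 -30 -30  -7  -4  -2   0   2   4   4   5   5   5  34  40  42]
68 63 [-42 -33 -31 -31 -30  -8  -7  -7  -6  -6  -5  -4  -3  -2  -2  -1   0   0
   1   2   2   3   3   4   4   4   5   5  32  35  41  43]
76 34 [-42 -40 -37 -33 -30 -29  -5  -3   0   1   3   4  33  35  37  40  43]
84 30 [-42 -41 -36 -33 -32 -30 -30 -29 -29  31  34  36  38  42  42]
92 19 [-37 -34 -33 -32 -30 -29  31  35  41  43]
100 25 [-61 -53 -48 -41 -38 -35 -31  38  41  42  44  46  59]
108 69 [-62 -59 -57 -54 -51 -50 -49 -48 -46 -46 -44 -43 -42 -38 -34 -32 -27  31
  32  33  34  35  37  38  40  41  42  42  44  46  50  54  59  60  62]
```

View pics/c_s6.png

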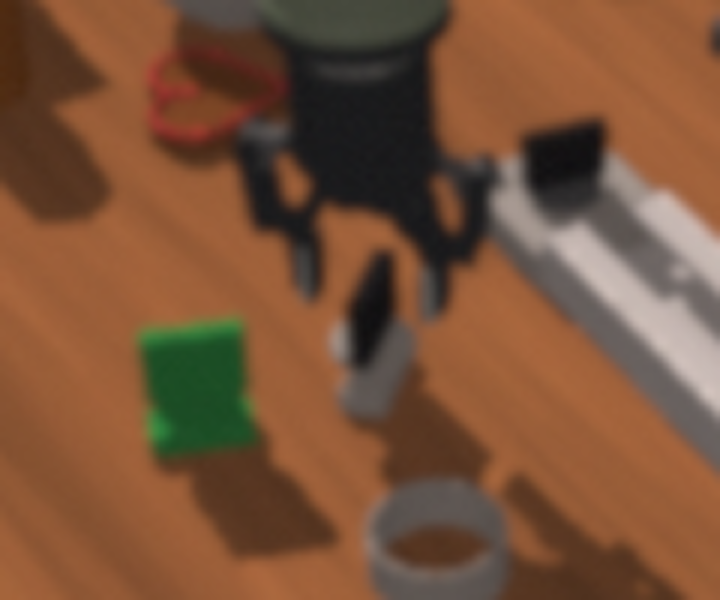

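```bash
python3 -m inch '[{"dx":0,"dy":0,"dz":6,"rx":0,"ry":0,"rz":0,"hand":0},{"dx":0,"dy":0,"dz":0,"rx":0,"ry":0,"rz":0,"hand":0.3},{"dx":0,"dy":0,"dz":0,"rx":0,"ry":0,"rz":0,"hand":0.6},{"dx":0,"dy":0,"dz":0,"rx":0,"ry":0,"rz":0,"hand":1},{"dx":0,"dy":0,"dz":0,"rx":0,"ry":0,"rz":0,"hand":1},{"dx":0,"dy":0,"dz":0,"rx":0,"ry":0,"rz":0,"hand":1},{"dx":0,"dy":0,"dz":0,"rx":0,"ry":0,"rz":0,"hand":1}]' 30
python3 - <<'E'
from h import *
p,d=bot.grab_frame('side'); s=bot.observe(); c=s['position'];print(c,s['grip_width'],s['force'],s['tool_rot'])
save('c_s7.png',cv2.resize(p[130:230,160:280],None,fx=6,fy=6,interpolation=cv2.INTER_CUBIC))
E
```

```text
clock: 6.85
position: [0.4338, 0.1431, 0.0163]
tool_rot: [-3.142, 0.0, 0.712]
force: [-0.6, -0.1, 0.2]
grip_width: 0.0131
[0.43382627 0.14318783 0.01636174] 0.013583394558282376 [-0.63396407 -0.43667841 -0.58720076] [-3.14155299e+00  4.20121506e-06  7.11834136e-01]
```

View pics/c_s7.png

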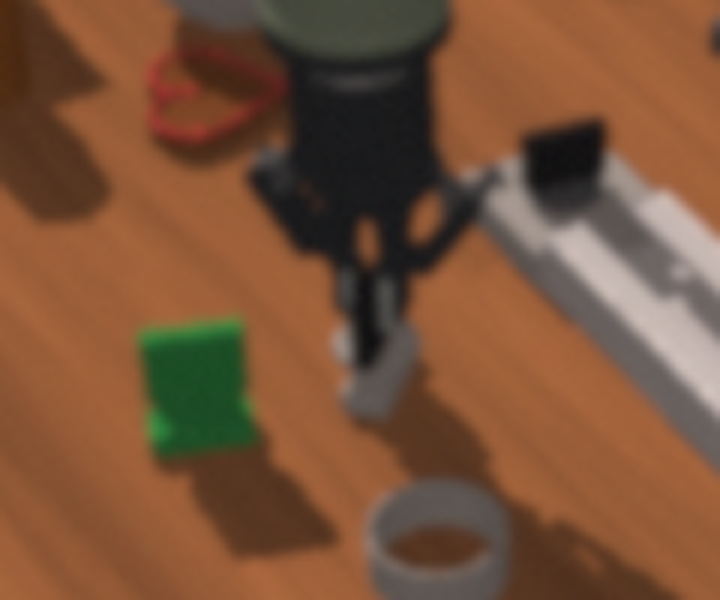

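```bash
python3 -m inch '[{"dx":0,"dy":0,"dz":0,"rx":0,"ry":0,"rz":0,"hand":1},{"dx":0,"dy":0,"dz":-10,"rx":0,"ry":0,"rz":0,"hand":1},{"dx":0,"dy":0,"dz":-20,"rx":0,"ry":0,"rz":0,"hand":1},{"dx":0,"dy":0,"dz":-20,"rx":0,"ry":0,"rz":0,"hand":1},{"dx":0,"dy":0,"dz":-20,"rx":0,"ry":0,"rz":0,"hand":1},{"dx":0,"dy":0,"dz":-20,"rx":0,"ry":0,"rz":0,"hand":1}]' 60
python3 go.py 591.3 34.4 106 87
```

```text
clock: 7.5
position: [0.4337, 0.143, 0.1076]
tool_rot: [3.142, 0.0, 0.712]
force: [-0.2, 0.4, -2.8]
grip_width: 0.0126
t 7.5 tool mm dx dy dz [ 48.5 185.1   1.6] pos [433.7 143.  107.6] rpy [3.1416e+00 1.0000e-04 7.1150e-01] F [-0.2  0.4 -2.8] w 12.6 q7 [-0.85  0.45  0.52  2.13 -0.37  0.64 -0.93]
rz direct -0.807  (half-turn alt 2.335)
```

```bash
python3 -m inch '[{"dx":6,"dy":23,"dz":0,"rx":0,"ry":0,"rz":0,"hand":1},{"dx":6,"dy":23,"dz":0,"rx":0,"ry":0,"rz":0,"hand":1},{"dx":6,"dy":23,"dz":0,"rx":0,"ry":0,"rz":0,"hand":1},{"dx":6,"dy":23,"dz":0,"rx":0,"ry":0,"rz":0,"hand":1},{"dx":6,"dy":23,"dz":0,"rx":0,"ry":0,"rz":0,"hand":1},{"dx":6,"dy":23,"dz":0,"rx":0,"ry":0,"rz":0,"hand":1},{"dx":6,"dy":23,"dz":0,"rx":0,"ry":0,"rz":0,"hand":1},{"dx":6.5,"dy":24,"dz":0,"rx":0,"ry":0,"rz":0,"hand":1}]'
python3 -m inch '[{"dx":0,"dy":0,"dz":0,"rx":0,"ry":0,"rz":-0.135,"hand":1},{"dx":0,"dy":0,"dz":0,"rx":0,"ry":0,"rz":-0.135,"hand":1},{"dx":0,"dy":0,"dz":0,"rx":0,"ry":0,"rz":-0.135,"hand":1},{"dx":0,"dy":0,"dz":0,"rx":0,"ry":0,"rz":-0.135,"hand":1},{"dx":0,"dy":0,"dz":0,"rx":0,"ry":0,"rz":-0.135,"hand":1},{"dx":0,"dy":0,"dz":0,"rx":0,"ry":0,"rz":-0.132,"hand":1},{"dx":0,"dy":0,"dz":0,"rx":0,"ry":0,"rz":0,"hand":1}]'
python3 go.py 591.3 34.4 106 87
```

```text
clock: 8.3
position: [0.5919, 0.0341, 0.1069]
tool_rot: [3.142, 0.0, 0.712]
force: [0.2, 1.0, -2.4]
grip_width: 0.0133
clock: 9.0
position: [0.5914, 0.0344, 0.1069]
tool_rot: [3.141, 0.0, 1.521]
force: [0.6, 0.4, -2.5]
grip_width: 0.013
t 9.0 tool mm dx dy dz [ 0.  -0.1  0.9] pos [591.4  34.4 106.9] rpy [3.1414e+00 2.0000e-04 1.5208e+00] F [ 0.6  0.4 -2.5] w 13.0 q7 [-0.34  0.6   0.26  1.78 -0.21  0.79 -0.02]
rz direct 0.002  (half-turn alt -3.139)
```

```bash
python3 -m inch '[{"dx":0,"dy":0,"dz":15,"rx":0,"ry":0,"rz":0,"hand":1},{"dx":0,"dy":0,"dz":15,"rx":0,"ry":0,"rz":0,"hand":1},{"dx":0,"dy":0,"dz":12,"rx":0,"ry":0,"rz":0,"hand":1},{"dx":0,"dy":0,"dz":0,"rx":0,"ry":0,"rz":0,"hand":1}]'
python3 - <<'E'
from h import *
o=shot('d'); s=bot.observe(); c=s['position'];print(c,s['force'])
p=o['side'][0]; save('d_c.png',cv2.resize(p[110:250,220:360],None,fx=5,fy=4.2,interpolation=cv2.INTER_CUBIC))
save('d_o.png',ortho('side',p,(.5913,.0344),np.radians(-3),.047,L=160,W=110,s=5))
E
```

```text
clock: 9.4
position: [0.59, 0.0347, 0.0618]
tool_rot: [-3.138, 0.001, 1.518]
force: [0.2, -0.2, -2.8]
grip_width: 0.013
[0.59118648 0.03466437 0.06379172] [-0.68790255 -0.27197913 -2.91363668]
```

View pics/d_c.png

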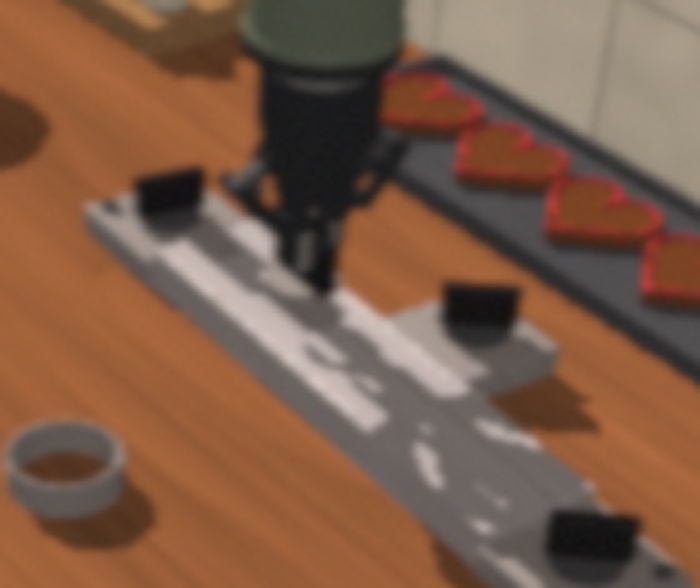

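View pics/d_o.png

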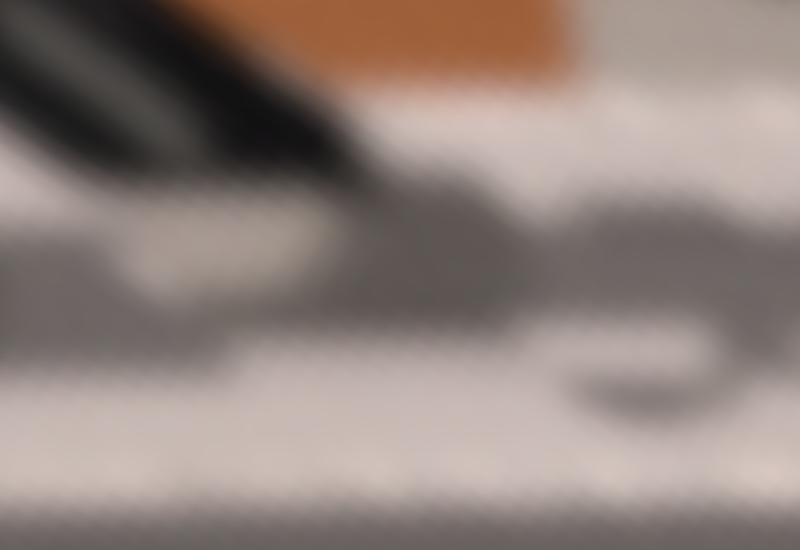

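View pics/d_top.png

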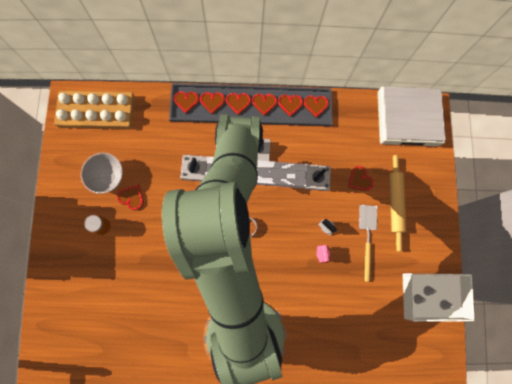

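```bash
cat >> h.py <<'E'
def box(cx,cy,yaw,l,w,z0,z1):
    u=np.array([np.cos(yaw),np.sin(yaw)]);v=np.array([-u[1],u[0]])
    return np.array([[*(np.array([cx,cy])+a*l/2*u+b*w/2*v),z] for z in(z0,z1) for a,b in((1,1),(1,-1),(-1,-1),(-1,1))])
def drawbox(im,n,B,col,off,s):
    q=((proj(n,B)-off)*s); 
    for i,j in[(0,1),(1,2),(2,3),(3,0),(4,5),(5,6),(6,7),(7,4),(0,4),(1,5),(2,6),(3,7)]:
        cv2.line(im,tuple(int(t) for t in q[i]),tuple(int(t) for t in q[j]),col,1,cv2.LINE_AA)
E
python3 - <<'E'
from h import *
im=cv2.imread('pics/d_side.png')[:,:,::-1]; off=np.array([220,130]); s=7
im=cv2.resize(im[130:215,220:330],None,fx=s,fy=s,interpolation=cv2.INTER_CUBIC)
off=off-(.5-.5/s)
c=(.5912,.0346);y=1.519; f=.0638-.0163
drawbox(im,'side',box(*c,y,.058,.027,f,f+.014),(0,255,0),off,s)
drawbox(im,'side',box(*c,y,.048,.048,f+.025,f+.031),(255,255,0),off,s)
drawbox(im,'side',box(*c,y,.056,.014,f+.031,f+.075),(0,255,255),off,s)
drawbox(im,'side',box(.5882,-.0255,np.radians(87),.37,.032,.033,.04),(255,0,0),off,s)
drawbox(im,'side',box(.5882,-.0255,np.radians(87),.37,.082,.0,.04),(255,0,255),off,s)
save('d_v.png',im)
E
```

```text
(no output)
```

View pics/d_v.png

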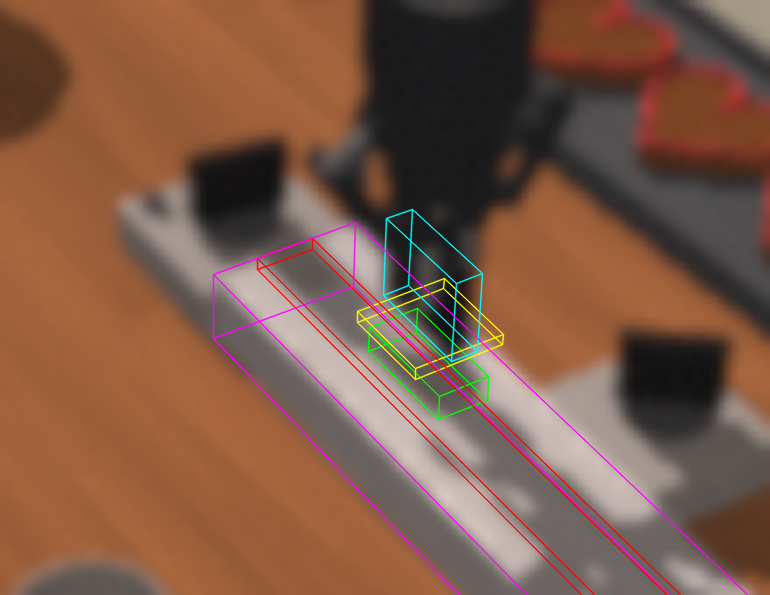

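```bash
python3 -m inch '[{"dx":0,"dy":0,"dz":3,"rx":0,"ry":0,"rz":0,"hand":1},{"dx":0,"dy":0,"dz":3,"rx":0,"ry":0,"rz":0,"hand":1},{"dx":0,"dy":0,"dz":0,"rx":0,"ry":0,"rz":0,"hand":1}]'
python3 -m inch '[{"dx":0,"dy":0,"dz":2,"rx":0,"ry":0,"rz":0,"hand":1},{"dx":0,"dy":0,"dz":1,"rx":0,"ry":0,"rz":0,"hand":1}]'
python3 -m inch '[{"dx":0,"dy":0,"dz":1,"rx":0,"ry":0,"rz":0,"hand":1},{"dx":0,"dy":0,"dz":0,"rx":0,"ry":0,"rz":0,"hand":1}]'
```

```text
clock: 9.8
position: [0.5914, 0.0348, 0.0582]
tool_rot: [-3.142, -0.0, 1.519]
force: [-0.9, -0.1, -3.6]
grip_width: 0.013
clock: 10.0
position: [0.5914, 0.0348, 0.0553]
tool_rot: [3.142, -0.0, 1.519]
force: [0.2, 0.2, -2.9]
grip_width: 0.0128
clock: 10.2
position: [0.5914, 0.0347, 0.0542]
tool_rot: [-3.141, 0.0, 1.519]
force: [-0.2, 0.1, -3.4]
grip_width: 0.013
```

```bash
python3 -m inch '[{"dx":0,"dy":0,"dz":2,"rx":0,"ry":0,"rz":0,"hand":1},{"dx":0,"dy":0,"dz":1,"rx":0,"ry":0,"rz":0,"hand":1}]'
python3 -m inch '[{"dx":0,"dy":0,"dz":2,"rx":0,"ry":0,"rz":0,"hand":1},{"dx":0,"dy":0,"dz":2,"rx":0,"ry":0,"rz":0,"hand":1}]'
```

```text
clock: 10.4
position: [0.5914, 0.0348, 0.0511]
tool_rot: [-3.141, 0.0, 1.519]
force: [-0.3, -0.0, -3.8]
grip_width: 0.0129
clock: 10.6
position: [0.5914, 0.0347, 0.0471]
tool_rot: [-3.142, 0.0, 1.519]
force: [-0.3, 0.2, -2.8]
grip_width: 0.013
```

Head is in the slot (foot about 31 mm up, below the 40 mm lips, with no contact force). Continuing down.

```bash
python3 -m inch '[{"dx":0,"dy":0,"dz":3,"rx":0,"ry":0,"rz":0,"hand":1},{"dx":0,"dy":0,"dz":3,"rx":0,"ry":0,"rz":0,"hand":1},{"dx":0,"dy":0,"dz":3,"rx":0,"ry":0,"rz":0,"hand":1},{"dx":0,"dy":0,"dz":3,"rx":0,"ry":0,"rz":0,"hand":1}]'
python3 -m inch '[{"dx":0,"dy":0,"dz":2,"rx":0,"ry":0,"rz":0,"hand":1},{"dx":0,"dy":0,"dz":0,"rx":0,"ry":0,"rz":0,"hand":1}]'
```

```text
clock: 11.0
position: [0.5914, 0.0348, 0.035]
tool_rot: [-3.141, 0.0, 1.519]
force: [0.1, -0.3, -2.9]
grip_width: 0.0129
clock: 11.2
position: [0.5913, 0.0347, 0.033]
tool_rot: [-3.141, 0.0, 1.519]
force: [0.3, -0.9, -3.0]
grip_width: 0.0132
```

```bash
python3 -m inch '[{"dx":0,"dy":0,"dz":1,"rx":0,"ry":0,"rz":0,"hand":1},{"dx":0,"dy":0,"dz":0.5,"rx":0,"ry":0,"rz":0,"hand":1},{"dx":0,"dy":0,"dz":0,"rx":0,"ry":0,"rz":0,"hand":1}]'
python3 -m inch '[{"dx":0,"dy":0,"dz":0.7,"rx":0,"ry":0,"rz":0,"hand":1},{"dx":0,"dy":0,"dz":0,"rx":0,"ry":0,"rz":0,"hand":1}]'
```

```text
clock: 11.5
position: [0.5915, 0.0348, 0.0318]
tool_rot: [3.142, 0.0, 1.519]
force: [0.5, 0.1, -2.9]
grip_width: 0.0127
clock: 11.7
position: [0.5915, 0.0347, 0.0315]
tool_rot: [3.141, -0.0, 1.519]
force: [-2.1, -0.4, 3.7]
grip_width: 0.013
```

```bash
python3 -m inch '[{"dx":0,"dy":0,"dz":-0.5,"rx":0,"ry":0,"rz":0.131,"hand":1},{"dx":0,"dy":0,"dz":0,"rx":0,"ry":0,"rz":0.131,"hand":1},{"dx":0,"dy":0,"dz":0,"rx":0,"ry":0,"rz":0.131,"hand":1},{"dx":0,"dy":0,"dz":0,"rx":0,"ry":0,"rz":0.131,"hand":1},{"dx":0,"dy":0,"dz":0,"rx":0,"ry":0,"rz":0.131,"hand":1},{"dx":0,"dy":0,"dz":0,"rx":0,"ry":0,"rz":0.131,"hand":1}]'
python3 -m inch '[{"dx":0,"dy":0,"dz":0,"rx":0,"ry":0,"rz":0.131,"hand":1},{"dx":0,"dy":0,"dz":0,"rx":0,"ry":0,"rz":0.131,"hand":1},{"dx":0,"dy":0,"dz":0,"rx":0,"ry":0,"rz":0.131,"hand":1},{"dx":0,"dy":0,"dz":0,"rx":0,"ry":0,"rz":0.131,"hand":1},{"dx":0,"dy":0,"dz":0,"rx":0,"ry":0,"rz":0.131,"hand":1},{"dx":0,"dy":0,"dz":0,"rx":0,"ry":0,"rz":0.131,"hand":1},{"dx":0,"dy":0,"dz":0,"rx":0,"ry":0,"rz":0,"hand":1}]'
python3 go.py 591.3 34.4 106 -3
```

```text
clock: 12.3
position: [0.5915, 0.0348, 0.0316]
tool_rot: [3.142, -0.0, 0.727]
force: [0.3, -0.8, -2.0]
grip_width: 0.0129
clock: 13.0
position: [0.5914, 0.0349, 0.0315]
tool_rot: [3.141, 0.0, -0.055]
force: [-1.8, 0.2, -1.5]
grip_width: 0.0125
t 13.0 tool mm dx dy dz [ -0.1   0.5 -74.5] pos [591.4  34.9  31.5] rpy [ 3.141e+00  1.000e-04 -5.530e-02] F [-1.8  0.2 -1.5] w 12.5 q7 [-0.58  0.81  0.64  1.83 -0.69  0.74 -1.18]
rz direct -0.003  (half-turn alt 3.139)
```

```bash
python3 -m inch '[{"dx":0,"dy":0,"dz":0,"rx":0,"ry":0,"rz":0,"hand":0.5},{"dx":0,"dy":0,"dz":0,"rx":0,"ry":0,"rz":0,"hand":0},{"dx":0,"dy":0,"dz":0,"rx":0,"ry":0,"rz":0,"hand":0},{"dx":0,"dy":0,"dz":-10,"rx":0,"ry":0,"rz":0,"hand":0},{"dx":0,"dy":0,"dz":-25,"rx":0,"ry":0,"rz":0,"hand":0},{"dx":0,"dy":0,"dz":-25,"rx":0,"ry":0,"rz":0,"hand":0},{"dx":0,"dy":0,"dz":-20,"rx":0,"ry":0,"rz":0,"hand":0},{"dx":0,"dy":0,"dz":0,"rx":0,"ry":0,"rz":0,"hand":0}]'
cat > meas.py <<'E'
from h import *
o=shot('m')
p=o['side'][0]; save('m_c.png',cv2.resize(p[120:320,170:370],None,fx=4,fy=3,interpolation=cv2.INTER_CUBIC))
for nm,c,z in(('in',(.5913,.0347),(.055,.1)),('in2',(.584,-.0955),(.055,.1)),('s2',(.391,-.2895),(.045,.09))):
    r=pts(o,(c[0]-.045,c[0]+.045),(c[1]-.045,c[1]+.045),z,90)
    for n in r:
        q=r[n]
        if len(q)>15: print(nm,n,pca(q),rect(q),q[:,2].max().round(3))
E
python3 meas.py
```

```text
clock: 13.8
position: [0.5928, 0.0346, 0.1147]
tool_rot: [-3.141, -0.004, -0.053]
force: [-0.3, -0.1, 0.1]
grip_width: 0.0427
in top (array([574.6,  33.4]), np.float64(165.1), array([11.7, 25.7]), 26) (578.5, 34.7, 25.5, 10.8, 1.6) 0.095
in side (array([590.5,  28.4]), np.float64(174.5), array([10.7, 56. ]), 155) (592.1, 28.4, 53.5, 17.2, -12.7) 0.096
s2 top (array([ 390.7, -286.5]), np.float64(49.7), array([14.9, 53.3]), 84) (392.8, -287.8, 54.6, 15.0, 46.7) 0.082
s2 side (array([ 386.8, -296.8]), np.float64(48.0), array([12.1, 58.7]), 107) (391.5, -291.8, 55.2, 12.0, 48.1) 0.079
```

View pics/m_c.png

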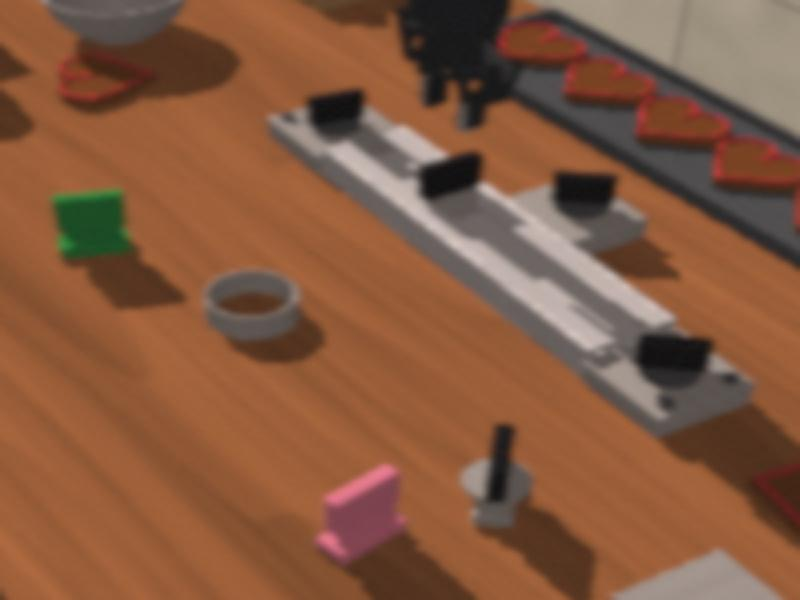

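```bash
python3 go.py 391.5 -290 115 48
```

```text
t 13.9 tool mm dx dy dz [-182.7  335.    -3.2] pos [591.6  34.9 112.1] rpy [-3.141e+00 -8.000e-04 -5.270e-02] F [-0.3  0.5 -1.4] w 42.6 q7 [-0.64  0.7   0.73  1.79 -0.6   0.88 -1.25]
rz direct -0.890  (half-turn alt 2.251)
```

```bash
python3 -m inch '[{"dx":-15,"dy":28,"dz":-5,"rx":0,"ry":0,"rz":0,"hand":-0.4},{"dx":-15,"dy":28,"dz":0,"rx":0,"ry":0,"rz":0,"hand":-0.4},{"dx":-15,"dy":28,"dz":0,"rx":0,"ry":0,"rz":0,"hand":-0.4},{"dx":-15,"dy":28,"dz":0,"rx":0,"ry":0,"rz":0,"hand":-0.4},{"dx":-15,"dy":28,"dz":0,"rx":0,"ry":0,"rz":0,"hand":-0.4},{"dx":-15,"dy":28,"dz":0,"rx":0,"ry":0,"rz":0,"hand":-0.4},{"dx":-15,"dy":28,"dz":0,"rx":0,"ry":0,"rz":0,"hand":-0.4},{"dx":-15,"dy":28,"dz":0,"rx":0,"ry":0,"rz":0,"hand":-0.4},{"dx":-15,"dy":28,"dz":0,"rx":0,"ry":0,"rz":0,"hand":-0.4},{"dx":-15,"dy":28,"dz":0,"rx":0,"ry":0,"rz":0,"hand":-0.4}]'
python3 -m inch '[{"dx":-16,"dy":27,"dz":0,"rx":0,"ry":0,"rz":0,"hand":-0.4},{"dx":-16,"dy":28,"dz":0,"rx":0,"ry":0,"rz":0,"hand":-0.4},{"dx":0,"dy":0,"dz":0,"rx":0,"ry":0,"rz":-0.13,"hand":-0.4},{"dx":0,"dy":0,"dz":0,"rx":0,"ry":0,"rz":-0.13,"hand":-0.4},{"dx":0,"dy":0,"dz":0,"rx":0,"ry":0,"rz":-0.13,"hand":-0.4},{"dx":0,"dy":0,"dz":0,"rx":0,"ry":0,"rz":-0.13,"hand":-0.4},{"dx":0,"dy":0,"dz":0,"rx":0,"ry":0,"rz":-0.13,"hand":-0.4},{"dx":0,"dy":0,"dz":0,"rx":0,"ry":0,"rz":-0.13,"hand":-0.4},{"dx":0,"dy":0,"dz":0,"rx":0,"ry":0,"rz":-0.11,"hand":-0.4},{"dx":0,"dy":0,"dz":0,"rx":0,"ry":0,"rz":0,"hand":-0.4}]'
python3 meas.py; python3 go.py 391.5 -290 17 48
```

```text
clock: 14.9
position: [0.4256, -0.2377, 0.1161]
tool_rot: [-3.141, 0.001, -0.053]
force: [0.4, 0.4, -0.3]
grip_width: 0.0597
clock: 15.9
position: [0.3915, -0.29, 0.1162]
tool_rot: [-3.141, -0.0, 0.839]
force: [0.2, 0.0, 0.1]
grip_width: 0.0599
in top (array([587.5,  33.9]), np.float64(178.0), array([12.1, 55. ]), 54) (591.6, 34.8, 51.9, 10.7, 0.9) 0.1
in side (array([576.7,  29.5]), np.float64(172.6), array([10.1, 27.6]), 78) (579.3, 29.9, 28.2, 13.4, -9.3) 0.093
s2 side (array([ 386.8, -297.1]), np.float64(48.3), array([11.8, 59.1]), 106) (392.2, -291.2, 57.1, 11.8, 48.1) 0.078
t 16.0 tool mm dx dy dz [-0.  -0.  99.3] pos [ 391.6 -290.   116.3] rpy [-3.141   0.      0.8332] F [-0.4 -0.1 -0.1] w 59.8 q7 [ 0.16  0.47  0.47  2.05 -0.33  0.69  0.11]
rz direct -0.005  (half-turn alt 3.137)
```

View pics/m_side.png

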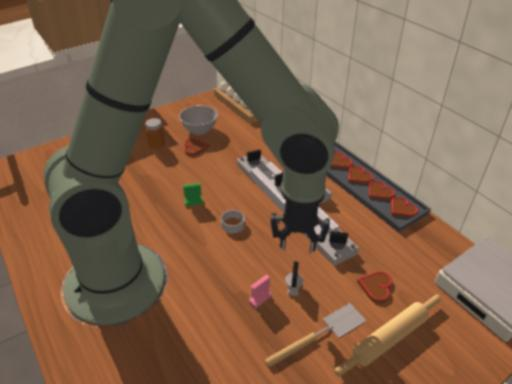

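```bash
python3 -m inch '[{"dx":0,"dy":0,"dz":20,"rx":0,"ry":0,"rz":0,"hand":-0.4},{"dx":0,"dy":0,"dz":20,"rx":0,"ry":0,"rz":0,"hand":-0.4},{"dx":0,"dy":0,"dz":20,"rx":0,"ry":0,"rz":0,"hand":-0.4},{"dx":0,"dy":0,"dz":20,"rx":0,"ry":0,"rz":0,"hand":-0.4},{"dx":0,"dy":0,"dz":12,"rx":0,"ry":0,"rz":0,"hand":-0.4},{"dx":0,"dy":0,"dz":8,"rx":0,"ry":0,"rz":0,"hand":-0.4},{"dx":0,"dy":0,"dz":0,"rx":0,"ry":0,"rz":0,"hand":-0.4}]'
python3 - <<'E'
from h import *
p,d=bot.grab_frame('side'); save('e.png',cv2.resize(p[200:310,230:370],None,fx=5,fy=5,interpolation=cv2.INTER_CUBIC))
E
```

```text
clock: 16.7
position: [0.3915, -0.2899, 0.016]
tool_rot: [-3.14, 0.0, 0.836]
force: [-0.3, 0.1, -0.1]
grip_width: 0.06
```

View pics/e.png

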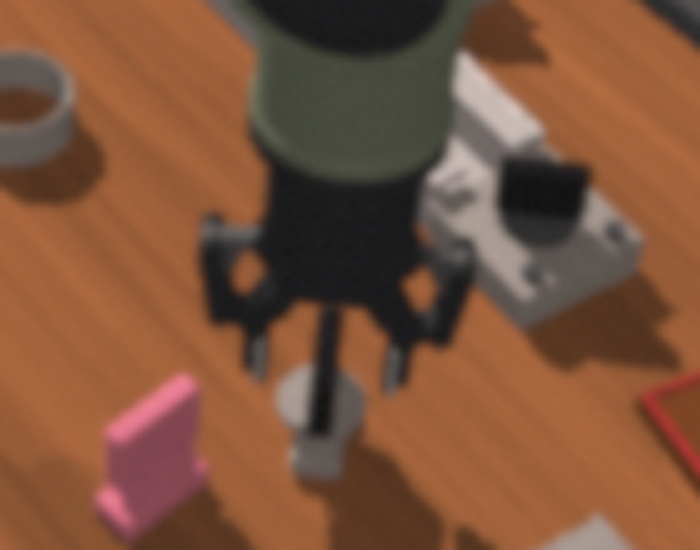

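Fingers straddle the black stop's bar (323,370), and the pink one (150,450) is clear. Closing and lifting.

```bash
python3 -m inch '[{"dx":0,"dy":0,"dz":0,"rx":0,"ry":0,"rz":0,"hand":0},{"dx":0,"dy":0,"dz":0,"rx":0,"ry":0,"rz":0,"hand":0.3},{"dx":0,"dy":0,"dz":0,"rx":0,"ry":0,"rz":0,"hand":0.6},{"dx":0,"dy":0,"dz":0,"rx":0,"ry":0,"rz":0,"hand":1},{"dx":0,"dy":0,"dz":0,"rx":0,"ry":0,"rz":0,"hand":1},{"dx":0,"dy":0,"dz":0,"rx":0,"ry":0,"rz":0,"hand":1},{"dx":0,"dy":0,"dz":0,"rx":0,"ry":0,"rz":0,"hand":1}]' 40
python3 -m inch '[{"dx":0,"dy":0,"dz":0,"rx":0,"ry":0,"rz":0,"hand":1},{"dx":0,"dy":0,"dz":-10,"rx":0,"ry":0,"rz":0,"hand":1},{"dx":0,"dy":0,"dz":-20,"rx":0,"ry":0,"rz":0,"hand":1},{"dx":0,"dy":0,"dz":-20,"rx":0,"ry":0,"rz":0,"hand":1},{"dx":0,"dy":0,"dz":-25,"rx":0,"ry":0,"rz":0,"hand":1},{"dx":0,"dy":0,"dz":-25,"rx":0,"ry":0,"rz":0,"hand":1},{"dx":0,"dy":0,"dz":0,"rx":0,"ry":0,"rz":0,"hand":1}]' 60
python3 go.py 585.0 -85.4 116 87
```

```text
clock: 17.45
position: [0.392, -0.2901, 0.017]
tool_rot: [3.141, -0.0, 0.837]
force: [-1.6, 1.0, 8.4]
grip_width: 0.0134
clock: 18.15
position: [0.393, -0.2908, 0.1195]
tool_rot: [3.138, -0.001, 0.837]
force: [0.2, -0.0, -3.2]
grip_width: 0.0129
t 18.15 tool mm dx dy dz [281.2   4.9   3.9] pos [ 393.  -290.8  119.5] rpy [ 3.1376e+00 -1.3000e-03  8.3660e-01] F [ 0.2 -0.  -3.2] w 12.9 q7 [ 0.15  0.47  0.48  2.05 -0.33  0.7   0.11]
rz direct -0.682  (half-turn alt 2.460)
```

```bash
python3 -m inch '[{"dx":28,"dy":0.5,"dz":0,"rx":0,"ry":0,"rz":0,"hand":1},{"dx":28,"dy":0.5,"dz":0,"rx":0,"ry":0,"rz":0,"hand":1},{"dx":28,"dy":0.5,"dz":0,"rx":0,"ry":0,"rz":0,"hand":1},{"dx":28,"dy":0.5,"dz":0,"rx":0,"ry":0,"rz":0,"hand":1},{"dx":28,"dy":0.5,"dz":0,"rx":0,"ry":0,"rz":0,"hand":1},{"dx":28,"dy":0.5,"dz":0,"rx":0,"ry":0,"rz":0,"hand":1},{"dx":28,"dy":0.5,"dz":0,"rx":0,"ry":0,"rz":0,"hand":1},{"dx":28,"dy":0.5,"dz":0,"rx":0,"ry":0,"rz":0,"hand":1},{"dx":28,"dy":0.5,"dz":0,"rx":0,"ry":0,"rz":0,"hand":1},{"dx":29,"dy":0.5,"dz":0,"rx":0,"ry":0,"rz":0,"hand":1}]'
python3 -m inch '[{"dx":0,"dy":0,"dz":0,"rx":0,"ry":0,"rz":-0.137,"hand":1},{"dx":0,"dy":0,"dz":0,"rx":0,"ry":0,"rz":-0.136,"hand":1},{"dx":0,"dy":0,"dz":0,"rx":0,"ry":0,"rz":-0.136,"hand":1},{"dx":0,"dy":0,"dz":0,"rx":0,"ry":0,"rz":-0.136,"hand":1},{"dx":0,"dy":0,"dz":0,"rx":0,"ry":0,"rz":-0.136,"hand":1},{"dx":0,"dy":0,"dz":0,"rx":0,"ry":0,"rz":0,"hand":1},{"dx":0,"dy":0,"dz":0,"rx":0,"ry":0,"rz":0,"hand":1}]'
python3 go.py 585.06 -85.4 62 87
```

```text
clock: 19.15
position: [0.584, -0.0838, 0.1161]
tool_rot: [-3.141, 0.001, 0.837]
force: [0.7, -0.8, -1.8]
grip_width: 0.0129
clock: 19.85
position: [0.5835, -0.0849, 0.1163]
tool_rot: [-3.141, -0.0, 1.513]
force: [-0.4, 0.8, -2.9]
grip_width: 0.013
t 19.85 tool mm dx dy dz [-0.4  1.7 54.3] pos [583.5 -84.9 116.3] rpy [-3.1410e+00 -2.0000e-04  1.5132e+00] F [-0.4  0.8 -2.9] w 13.0 q7 [-0.16  0.59  0.29  1.78 -0.22  0.81  0.18]
rz direct -0.005  (half-turn alt 3.136)
```

```bash
python3 -m inch '[{"dx":0,"dy":1.7,"dz":15,"rx":0,"ry":0,"rz":-0.005,"hand":1},{"dx":0,"dy":0,"dz":15,"rx":0,"ry":0,"rz":0,"hand":1},{"dx":0,"dy":0,"dz":15,"rx":0,"ry":0,"rz":0,"hand":1},{"dx":0,"dy":0,"dz":8,"rx":0,"ry":0,"rz":0,"hand":1},{"dx":0,"dy":0,"dz":0,"rx":0,"ry":0,"rz":0,"hand":1},{"dx":0,"dy":0,"dz":0,"rx":0,"ry":0,"rz":0,"hand":1}]'
python3 go.py 585.06 -85.4 62 87
python3 -m inch '[{"dx":0,"dy":0,"dz":3,"rx":0,"ry":0,"rz":0,"hand":1},{"dx":0,"dy":0,"dz":2,"rx":0,"ry":0,"rz":0,"hand":1},{"dx":0,"dy":0,"dz":1.5,"rx":0,"ry":0,"rz":0,"hand":1}]'
python3 -m inch '[{"dx":0,"dy":0,"dz":1,"rx":0,"ry":0,"rz":0,"hand":1},{"dx":0,"dy":0,"dz":1,"rx":0,"ry":0,"rz":0,"hand":1},{"dx":0,"dy":0,"dz":0,"rx":0,"ry":0,"rz":0,"hand":1}]'
```

```text
clock: 20.45
position: [0.5855, -0.085, 0.0635]
tool_rot: [-3.141, 0.0, 1.522]
force: [0.5, 0.5, -1.8]
grip_width: 0.0129
t 20.45 tool mm dx dy dz [-0.4 -0.5  1.5] pos [585.5 -85.   63.5] rpy [-3.1414e+00  1.0000e-04  1.5224e+00] F [ 0.5  0.5 -1.8] w 12.9 q7 [-0.13  0.66  0.26  1.81 -0.24  0.7   0.21]
rz direct 0.004  (half-turn alt -3.138)
clock: 20.75
position: [0.5856, -0.0849, 0.0572]
tool_rot: [3.141, -0.0, 1.523]
force: [0.1, 0.9, -3.3]
grip_width: 0.0129
clock: 21.05
position: [0.5855, -0.0849, 0.055]
tool_rot: [-3.142, 0.0, 1.523]
force: [-0.4, 0.5, -2.4]
grip_width: 0.0128
```

Foot at about 38 mm with no contact; continuing.

```bash
python3 -m inch '[{"dx":0,"dy":0,"dz":2,"rx":0,"ry":0,"rz":0,"hand":1},{"dx":0,"dy":0,"dz":2,"rx":0,"ry":0,"rz":0,"hand":1},{"dx":0,"dy":0,"dz":0,"rx":0,"ry":0,"rz":0,"hand":1}]'
```

```text
clock: 21.35
position: [0.5853, -0.0849, 0.0508]
tool_rot: [-3.141, 0.0, 1.523]
force: [0.5, 0.6, -3.2]
grip_width: 0.0132
```

```bash
python3 -m inch '[{"dx":0,"dy":0,"dz":3,"rx":0,"ry":0,"rz":0,"hand":1},{"dx":0,"dy":0,"dz":3,"rx":0,"ry":0,"rz":0,"hand":1},{"dx":0,"dy":0,"dz":3,"rx":0,"ry":0,"rz":0,"hand":1}]'
```

```text
clock: 21.65
position: [0.5854, -0.0849, 0.0418]
tool_rot: [-3.141, 0.0, 1.523]
force: [0.6, 0.0, -3.1]
grip_width: 0.013
```

```bash
python3 -m inch '[{"dx":0,"dy":0,"dz":3,"rx":0,"ry":0,"rz":0,"hand":1},{"dx":0,"dy":0,"dz":3,"rx":0,"ry":0,"rz":0,"hand":1},{"dx":0,"dy":0,"dz":2,"rx":0,"ry":0,"rz":0,"hand":1},{"dx":0,"dy":0,"dz":0,"rx":0,"ry":0,"rz":0,"hand":1}]'
```

```text
clock: 22.05
position: [0.5853, -0.0849, 0.0338]
tool_rot: [-3.141, 0.0, 1.523]
force: [0.1, -0.0, -3.2]
grip_width: 0.013
```

```bash
python3 -m inch '[{"dx":0,"dy":0,"dz":1,"rx":0,"ry":0,"rz":0,"hand":1},{"dx":0,"dy":0,"dz":0.5,"rx":0,"ry":0,"rz":0,"hand":1},{"dx":0,"dy":0,"dz":0,"rx":0,"ry":0,"rz":0,"hand":1}]'
python3 -m inch '[{"dx":0,"dy":0,"dz":0.6,"rx":0,"ry":0,"rz":0,"hand":1},{"dx":0,"dy":0,"dz":0,"rx":0,"ry":0,"rz":0,"hand":1}]'
```

```text
clock: 22.35
position: [0.5855, -0.0849, 0.0326]
tool_rot: [3.142, 0.0, 1.523]
force: [-0.0, 0.4, -2.7]
grip_width: 0.0131
clock: 22.55
position: [0.5856, -0.0849, 0.0322]
tool_rot: [3.141, -0.0, 1.523]
force: [-1.0, 0.4, 1.9]
grip_width: 0.0133
```

```bash
python3 -m inch '[{"dx":0,"dy":0,"dz":-0.3,"rx":0,"ry":0,"rz":0.131,"hand":1},{"dx":0,"dy":0,"dz":0,"rx":0,"ry":0,"rz":0.131,"hand":1},{"dx":0,"dy":0,"dz":0,"rx":0,"ry":0,"rz":0.131,"hand":1},{"dx":0,"dy":0,"dz":0,"rx":0,"ry":0,"rz":0.131,"hand":1},{"dx":0,"dy":0,"dz":0,"rx":0,"ry":0,"rz":0.131,"hand":1},{"dx":0,"dy":0,"dz":0,"rx":0,"ry":0,"rz":0.131,"hand":1}]'
python3 -m inch '[{"dx":0,"dy":0,"dz":0,"rx":0,"ry":0,"rz":0.131,"hand":1},{"dx":0,"dy":0,"dz":0,"rx":0,"ry":0,"rz":0.131,"hand":1},{"dx":0,"dy":0,"dz":0,"rx":0,"ry":0,"rz":0.131,"hand":1},{"dx":0,"dy":0,"dz":0,"rx":0,"ry":0,"rz":0.131,"hand":1},{"dx":0,"dy":0,"dz":0,"rx":0,"ry":0,"rz":0.131,"hand":1},{"dx":0,"dy":0,"dz":0,"rx":0,"ry":0,"rz":0.133,"hand":1},{"dx":0,"dy":0,"dz":0,"rx":0,"ry":0,"rz":0,"hand":1}]'
python3 go.py 585 -85 110 -3
```

```text
clock: 23.15
position: [0.5856, -0.0848, 0.0323]
tool_rot: [3.141, -0.0, 0.731]
force: [-0.3, 0.2, -2.1]
grip_width: 0.0128
clock: 23.85
position: [0.5856, -0.0847, 0.0322]
tool_rot: [3.141, 0.0, -0.053]
force: [-0.5, -0.1, -1.1]
grip_width: 0.013
t 23.85 tool mm dx dy dz [ -0.6   0.4 -77.8] pos [585.6 -84.7  32.2] rpy [ 3.1411e+00  1.0000e-04 -5.3300e-02] F [-0.5 -0.1 -1.1] w 13.0 q7 [-0.38  0.81  0.65  1.83 -0.71  0.74 -0.96]
rz direct -0.001  (half-turn alt 3.141)
```

```bash
python3 -m inch '[{"dx":0,"dy":0,"dz":0,"rx":0,"ry":0,"rz":0,"hand":0.5},{"dx":0,"dy":0,"dz":0,"rx":0,"ry":0,"rz":0,"hand":0},{"dx":0,"dy":0,"dz":0,"rx":0,"ry":0,"rz":0,"hand":0},{"dx":0,"dy":0,"dz":-10,"rx":0,"ry":0,"rz":0,"hand":0},{"dx":0,"dy":0,"dz":-25,"rx":0,"ry":0,"rz":0,"hand":0},{"dx":0,"dy":0,"dz":-25,"rx":0,"ry":0,"rz":0,"hand":0},{"dx":0,"dy":0,"dz":-25,"rx":0,"ry":0,"rz":0,"hand":0},{"dx":0,"dy":0,"dz":0,"rx":0,"ry":0,"rz":0,"hand":0}]'
python3 meas.py
```

```text
clock: 24.65
position: [0.587, -0.0855, 0.1208]
tool_rot: [-3.142, -0.004, -0.051]
force: [0.5, 0.4, -0.7]
grip_width: 0.0425
in side (array([590.7,  28.5]), np.float64(176.3), array([ 9.3, 56.9]), 152) (591.6, 29.0, 56.2, 14.5, -2.3) 0.095
in2 side (array([583.2, -90.5]), np.float64(175.6), array([11.5, 60.5]), 176) (586.6, -88.6, 57.6, 14.3, -4.0) 0.093
```

View pics/m_c.png

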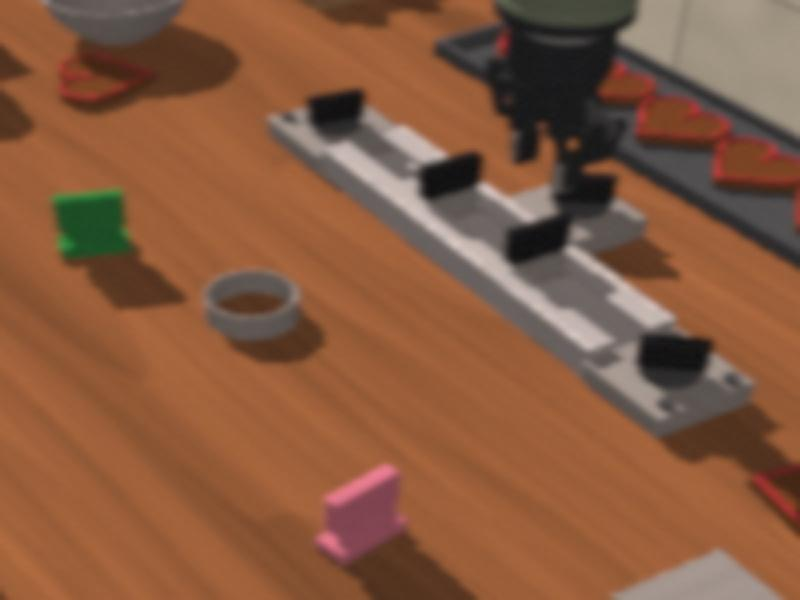

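View pics/m_top.png

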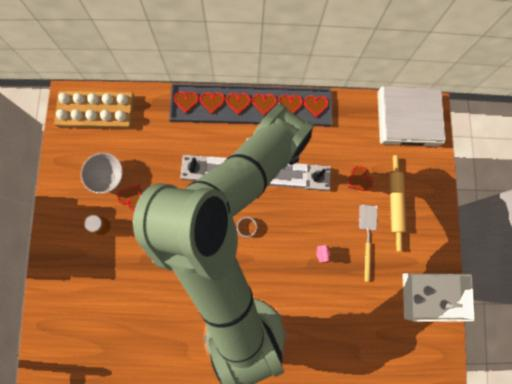

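```bash
python3 go.py 599 204.5 118 167
```

```text
t 24.75 tool mm dx dy dz [-1.400e+00 -2.896e+02  1.000e-01] pos [585.7 -84.8 118. ] rpy [-3.1412e+00 -1.1000e-03 -5.0700e-02] F [-0.5  0.1  0.5] w 42.7 q7 [-0.45  0.7   0.76  1.79 -0.61  0.89 -1.04]
rz direct -2.965  (half-turn alt 0.176)
```

```bash
python3 -m inch '[{"dx":0,"dy":-29,"dz":0,"rx":0,"ry":0,"rz":0,"hand":0},{"dx":0,"dy":-29,"dz":0,"rx":0,"ry":0,"rz":0,"hand":0},{"dx":0,"dy":-29,"dz":0,"rx":0,"ry":0,"rz":0,"hand":0},{"dx":0,"dy":-29,"dz":0,"rx":0,"ry":0,"rz":0,"hand":0},{"dx":0,"dy":-29,"dz":0,"rx":0,"ry":0,"rz":0,"hand":0},{"dx":0,"dy":-29,"dz":0,"rx":0,"ry":0,"rz":0,"hand":0},{"dx":0,"dy":-29,"dz":0,"rx":0,"ry":0,"rz":0,"hand":0},{"dx":0,"dy":-29,"dz":0,"rx":0,"ry":0,"rz":0,"hand":0},{"dx":0,"dy":-29,"dz":0,"rx":0,"ry":0,"rz":0,"hand":0},{"dx":-1.4,"dy":-29,"dz":0,"rx":0,"ry":0,"rz":0,"hand":0}]'
python3 -m inch '[{"dx":0,"dy":0,"dz":0,"rx":0,"ry":0,"rz":-0.148,"hand":0},{"dx":0,"dy":0,"dz":0,"rx":0,"ry":0,"rz":-0.148,"hand":0},{"dx":0,"dy":0,"dz":0,"rx":0,"ry":0,"rz":-0.148,"hand":0},{"dx":0,"dy":0,"dz":0,"rx":0,"ry":0,"rz":-0.148,"hand":0},{"dx":0,"dy":0,"dz":0,"rx":0,"ry":0,"rz":-0.148,"hand":0},{"dx":0,"dy":0,"dz":0,"rx":0,"ry":0,"rz":-0.148,"hand":0},{"dx":0,"dy":0,"dz":0,"rx":0,"ry":0,"rz":-0.148,"hand":0},{"dx":0,"dy":0,"dz":0,"rx":0,"ry":0,"rz":-0.148,"hand":0},{"dx":0,"dy":0,"dz":0,"rx":0,"ry":0,"rz":-0.148,"hand":0},{"dx":0,"dy":0,"dz":0,"rx":0,"ry":0,"rz":-0.148,"hand":0}]'
python3 -m inch '[{"dx":0,"dy":0,"dz":0,"rx":0,"ry":0,"rz":-0.148,"hand":0},{"dx":0,"dy":0,"dz":0,"rx":0,"ry":0,"rz":-0.148,"hand":0},{"dx":0,"dy":0,"dz":0,"rx":0,"ry":0,"rz":-0.148,"hand":0},{"dx":0,"dy":0,"dz":0,"rx":0,"ry":0,"rz":-0.148,"hand":0},{"dx":0,"dy":0,"dz":0,"rx":0,"ry":0,"rz":-0.148,"hand":0},{"dx":0,"dy":0,"dz":0,"rx":0,"ry":0,"rz":-0.148,"hand":0},{"dx":0,"dy":0,"dz":0,"rx":0,"ry":0,"rz":-0.148,"hand":0},{"dx":0,"dy":0,"dz":0,"rx":0,"ry":0,"rz":-0.148,"hand":0},{"dx":0,"dy":0,"dz":0,"rx":0,"ry":0,"rz":-0.148,"hand":0},{"dx":0,"dy":0,"dz":0,"rx":0,"ry":0,"rz":-0.148,"hand":0}]'
python3 go.py 599 204.5 24 167
python3 - <<'E'
from h import *
o=shot('k')
r=pts(o,(.56,.64),(.165,.245),(.045,.09),90)
for n in r:
    if len(r[n])>5: print(n,pca(r[n]),rect(r[n]))
E
```

```text
clock: 25.75
position: [0.5985, 0.2058, 0.1165]
tool_rot: [3.141, 0.001, -0.051]
force: [-0.3, -0.5, -0.2]
grip_width: 0.0426
clock: 26.75
position: [0.5985, 0.2047, 0.1165]
tool_rot: [-3.14, 0.001, 1.435]
force: [0.0, 0.6, -0.1]
grip_width: 0.0428
clock: 27.75
position: [0.5985, 0.2046, 0.1165]
tool_rot: [-3.141, -0.001, 2.915]
force: [1.2, 0.3, -0.3]
grip_width: 0.0429
t 27.75 tool mm dx dy dz [-0.7  0.  92.5] pos [598.5 204.6 116.5] rpy [-3.1411e+00 -1.2000e-03  2.9152e+00] F [ 1.2  0.3 -0.3] w 42.9 q7 [-0.42  0.63 -0.    1.65  0.    0.87  0.92]
rz direct 0.000  (half-turn alt -3.141)
side (array([597. , 199.4]), np.float64(168.8), array([11.6, 51.3]), 109) (598.2, 200.5, 50.1, 15.9, -14.5)
```

```bash
python3 -m inch '[{"dx":0,"dy":0,"dz":20,"rx":0,"ry":0,"rz":0,"hand":0},{"dx":0,"dy":0,"dz":20,"rx":0,"ry":0,"rz":0,"hand":0},{"dx":0,"dy":0,"dz":20,"rx":0,"ry":0,"rz":0,"hand":0},{"dx":0,"dy":0,"dz":15,"rx":0,"ry":0,"rz":0,"hand":0},{"dx":0,"dy":0,"dz":10,"rx":0,"ry":0,"rz":0,"hand":0},{"dx":0,"dy":0,"dz":7,"rx":0,"ry":0,"rz":0,"hand":0},{"dx":0,"dy":0,"dz":0,"rx":0,"ry":0,"rz":0,"hand":0}]'
python3 - <<'E'
from h import *
p,d=bot.grab_frame('side'); save('k1.png',cv2.resize(p[90:200,190:330],None,fx=5,fy=5,interpolation=cv2.INTER_CUBIC))
E
```

```text
clock: 28.55
position: [0.5987, 0.2047, 0.0247]
tool_rot: [-3.141, -0.001, 2.908]
force: [0.4, -0.4, -0.0]
grip_width: 0.0429
```

View pics/k1.png

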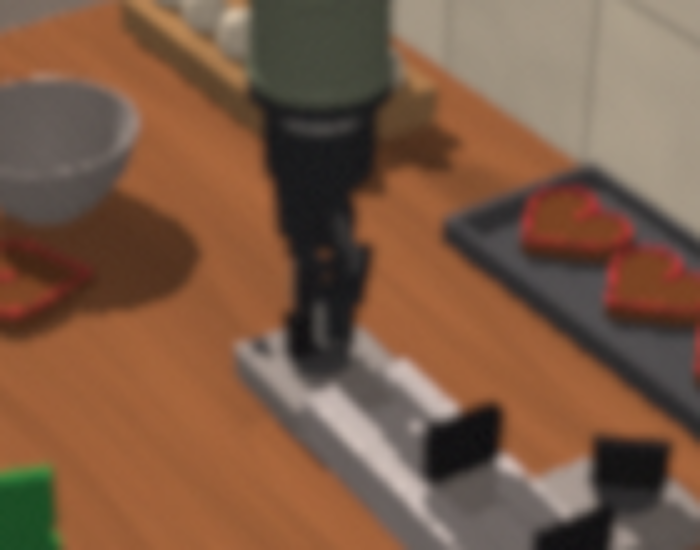

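Finger straddles the left wing (320,325). Closing gently.

```bash
python3 -m inch '[{"dx":0,"dy":0,"dz":0,"rx":0,"ry":0,"rz":0,"hand":0.3},{"dx":0,"dy":0,"dz":0,"rx":0,"ry":0,"rz":0,"hand":0.6},{"dx":0,"dy":0,"dz":0,"rx":0,"ry":0,"rz":0,"hand":1},{"dx":0,"dy":0,"dz":0,"rx":0,"ry":0,"rz":0,"hand":1},{"dx":0,"dy":0,"dz":0,"rx":0,"ry":0,"rz":0,"hand":1},{"dx":0,"dy":0,"dz":0,"rx":0,"ry":0,"rz":0,"hand":1}]' 30
python3 -c "
from h import *
s=bot.observe();print(s['force'].round(1),s['moment'].round(2),s['tool_rot'],s['qpos'].round(2))"
```

```text
clock: 29.2
position: [0.5996, 0.2056, 0.0261]
tool_rot: [3.14, 0.001, 2.909]
force: [0.4, 4.4, 6.7]
grip_width: 0.013
[0.4 4.4 6.7] [ 0.76 -0.1   0.02] [3.14005027e+00 1.31059989e-03 2.90906114e+00] [-0.42  0.75 -0.01  1.7   0.01  0.7   0.91]
```

```bash
python3 -m inch '[{"dx":0,"dy":0.8,"dz":-1,"rx":0,"ry":0,"rz":0.1,"hand":1},{"dx":0,"dy":0,"dz":0,"rx":0,"ry":0,"rz":0.1,"hand":1},{"dx":0,"dy":0,"dz":0,"rx":0,"ry":0,"rz":0.1,"hand":1},{"dx":0,"dy":0,"dz":0,"rx":0,"ry":0,"rz":0.1,"hand":1}]' 50
python3 -c "
from h import *
s=bot.observe();print(s['force'].round(1),s['moment'].round(2),s['tool_rot'],s['qpos'].round(2))"
```

```text
clock: 29.6
position: [0.5996, 0.2059, 0.0263]
tool_rot: [3.141, 0.001, 2.505]
force: [4.7, 4.2, -7.5]
grip_width: 0.0126
[ 4.7  4.2 -7.5] [ 0.66 -1.02  0.08] [3.14055465e+00 5.59994662e-04 2.50479786e+00] [-0.49  0.75  0.1   1.7  -0.11  0.69  0.6 ]
```

```bash
python3 -m inch '[{"dx":0,"dy":1.2,"dz":0.6,"rx":0,"ry":0,"rz":0.12,"hand":1},{"dx":0,"dy":0,"dz":0,"rx":0,"ry":0,"rz":0.12,"hand":1},{"dx":0,"dy":0,"dz":0,"rx":0,"ry":0,"rz":0.12,"hand":1},{"dx":0,"dy":0,"dz":0,"rx":0,"ry":0,"rz":0.12,"hand":1},{"dx":0,"dy":0,"dz":0,"rx":0,"ry":0,"rz":0.12,"hand":1},{"dx":0,"dy":0,"dz":0,"rx":0,"ry":0,"rz":0.12,"hand":1}]' 50
python3 -c "
from h import *
s=bot.observe();print(s['force'].round(1),s['moment'].round(2),s['tool_rot'],s['qpos'].round(2))"
```

```text
clock: 30.2
position: [0.6001, 0.2063, 0.0262]
tool_rot: [3.141, 0.0, 1.784]
force: [0.1, -0.6, 3.4]
grip_width: 0.0126
[ 0.1 -0.6  3.4] [-0.22  0.13  0.07] [3.14103287e+00 1.36145721e-04 1.78361416e+00] [-0.61  0.78  0.29  1.7  -0.31  0.71  0.05]
```

Well centred. Continuing.

```bash
python3 -m inch '[{"dx":0,"dy":0,"dz":0,"rx":0,"ry":0,"rz":0.13,"hand":1},{"dx":0,"dy":0,"dz":0,"rx":0,"ry":0,"rz":0.13,"hand":1},{"dx":0,"dy":0,"dz":0,"rx":0,"ry":0,"rz":0.13,"hand":1},{"dx":0,"dy":0,"dz":0,"rx":0,"ry":0,"rz":0.13,"hand":1},{"dx":0,"dy":0,"dz":0,"rx":0,"ry":0,"rz":0.13,"hand":1},{"dx":0,"dy":0,"dz":0,"rx":0,"ry":0,"rz":0.13,"hand":1},{"dx":0,"dy":0,"dz":0,"rx":0,"ry":0,"rz":0.13,"hand":1},{"dx":0,"dy":0,"dz":0,"rx":0,"ry":0,"rz":0.13,"hand":1},{"dx":0,"dy":0,"dz":0,"rx":0,"ry":0,"rz":0.13,"hand":1},{"dx":0,"dy":0,"dz":0,"rx":0,"ry":0,"rz":0.13,"hand":1}]' 50
python3 -c "
from h import *
s=bot.observe();print(s['force'].round(1),s['moment'].round(2),s['tool_rot'],s['qpos'].round(2))"
```

```text
clock: 31.2
position: [0.6009, 0.206, 0.0263]
tool_rot: [3.14, -0.002, 0.483]
force: [4.7, -3.5, -0.0]
grip_width: 0.0126
[ 4.7 -3.5 -0. ] [-0.58 -1.04  0.12] [ 3.14033624e+00 -1.71601389e-03  4.82964984e-01] [-0.82  0.86  0.63  1.71 -0.68  0.79 -0.95]
```

```bash
python3 -m inch '[{"dx":0.4,"dy":1,"dz":0,"rx":0,"ry":0,"rz":0.1,"hand":1},{"dx":0,"dy":0,"dz":0,"rx":0,"ry":0,"rz":0.1,"hand":1},{"dx":0,"dy":0,"dz":0,"rx":0,"ry":0,"rz":0.1,"hand":1}]' 50
cat > st.py <<'E'
from h import *
s=bot.observe();print(s['force'].round(1),s['moment'].round(2),s['tool_rot'].round(3),s['qpos'].round(2))
E
python3 st.py
python3 -m inch '[{"dx":0,"dy":0,"dz":0,"rx":0,"ry":0,"rz":0.07,"hand":1},{"dx":0,"dy":0,"dz":0,"rx":0,"ry":0,"rz":0.07,"hand":1}]' 50
python3 st.py
```

```text
clock: 31.5
position: [0.6011, 0.2057, 0.0262]
tool_rot: [-3.141, -0.001, 0.184]
force: [-0.6, -0.6, 5.0]
grip_width: 0.0128
[-0.6 -0.6  5. ] [-0.12 -0.03  0.13] [-3.141e+00 -1.000e-03  1.840e-01] [-0.85  0.89  0.7   1.72 -0.75  0.82 -1.19]
clock: 31.7
position: [0.601, 0.2057, 0.0262]
tool_rot: [-3.142, -0.001, 0.046]
force: [0.3, -1.0, 5.3]
grip_width: 0.0127
[ 0.3 -1.   5.3] [-0.21 -0.05  0.07] [-3.142e+00 -1.000e-03  4.600e-02] [-0.87  0.91  0.73  1.72 -0.79  0.84 -1.3 ]
```

Turned 2.86 so far. Continuing in small steps to the stop.

```bash
python3 -m inch '[{"dx":0,"dy":0,"dz":0,"rx":0,"ry":0,"rz":0.07,"hand":1},{"dx":0,"dy":0,"dz":0,"rx":0,"ry":0,"rz":0.07,"hand":1}]' 50
python3 st.py
python3 -m inch '[{"dx":0,"dy":0,"dz":0,"rx":0,"ry":0,"rz":0.07,"hand":1},{"dx":0,"dy":0,"dz":0,"rx":0,"ry":0,"rz":0.07,"hand":1}]' 50
python3 st.py
python3 -m inch '[{"dx":0,"dy":0,"dz":0,"rx":0,"ry":0,"rz":0.07,"hand":1},{"dx":0,"dy":0,"dz":0,"rx":0,"ry":0,"rz":0.07,"hand":1}]' 50
python3 st.py
```

```text
clock: 31.9
position: [0.6011, 0.2056, 0.0262]
tool_rot: [-3.141, -0.001, -0.094]
force: [-0.3, -2.3, 4.5]
grip_width: 0.0124
[-0.3 -2.3  4.5] [-0.31  0.    0.07] [-3.141e+00 -1.000e-03 -9.400e-02] [-0.89  0.92  0.77  1.72 -0.82  0.85 -1.41]
clock: 32.1
position: [0.601, 0.2055, 0.0262]
tool_rot: [-3.142, -0.001, -0.234]
force: [0.4, -3.1, 4.0]
grip_width: 0.0126
[ 0.4 -3.1  4. ] [-0.44 -0.08  0.13] [-3.142e+00 -1.000e-03 -2.340e-01] [-0.91  0.93  0.8   1.72 -0.85  0.87 -1.53]
clock: 32.3
position: [0.601, 0.2053, 0.0262]
tool_rot: [-3.142, -0.001, -0.375]
force: [-0.2, -3.1, 4.8]
grip_width: 0.0127
[-0.2 -3.1  4.8] [-0.46 -0.04  0.11] [-3.142e+00 -1.000e-03 -3.750e-01] [-0.92  0.95  0.83  1.72 -0.88  0.89 -1.65]
```

```bash
python3 -m inch '[{"dx":0,"dy":0.6,"dz":0,"rx":0,"ry":0,"rz":0.06,"hand":1},{"dx":0,"dy":0,"dz":0,"rx":0,"ry":0,"rz":0.06,"hand":1}]' 50
python3 st.py
python3 -m inch '[{"dx":0,"dy":0,"dz":0,"rx":0,"ry":0,"rz":0.06,"hand":1},{"dx":0,"dy":0,"dz":0,"rx":0,"ry":0,"rz":0.06,"hand":1}]' 50
python3 st.py
python3 -m inch '[{"dx":0,"dy":0,"dz":0,"rx":0,"ry":0,"rz":0.06,"hand":1},{"dx":0,"dy":0,"dz":0,"rx":0,"ry":0,"rz":0.06,"hand":1}]' 50
python3 st.py
```

```text
clock: 32.5
position: [0.601, 0.2053, 0.0262]
tool_rot: [-3.141, -0.001, -0.494]
force: [1.5, 0.4, 4.4]
grip_width: 0.0123
[1.5 0.4 4.4] [-0.04 -0.3   0.11] [-3.141e+00 -1.000e-03 -4.940e-01] [-0.93  0.96  0.86  1.72 -0.91  0.9  -1.75]
clock: 32.7
position: [0.601, 0.2052, 0.0263]
tool_rot: [-3.141, -0.001, -0.612]
force: [-0.0, -2.1, 7.0]
grip_width: 0.013
[-0.  -2.1  7. ] [-0.23 -0.17  1.88] [-3.141e+00 -1.000e-03 -6.120e-01] [-0.94  0.98  0.88  1.72 -0.93  0.92 -1.85]
clock: 32.9
position: [0.6013, 0.2049, 0.0264]
tool_rot: [-3.141, -0.002, -0.731]
force: [-4.0, -6.2, -15.2]
grip_width: 0.0123
[ -4.   -6.2 -15.2] [-0.86  1.08  2.97] [-3.141e+00 -2.000e-03 -7.310e-01] [-0.96  0.99  0.91  1.72 -0.96  0.94 -1.95]
```

```bash
python3 -m inch '[{"dx":0,"dy":0,"dz":0,"rx":0,"ry":0,"rz":0,"hand":1},{"dx":0,"dy":0,"dz":0,"rx":0,"ry":0,"rz":0,"hand":1}]' 50
python3 st.py
python3 -m inch '[{"dx":0,"dy":0,"dz":0,"rx":0,"ry":0,"rz":0,"hand":0.5},{"dx":0,"dy":0,"dz":0,"rx":0,"ry":0,"rz":0,"hand":0},{"dx":0,"dy":0,"dz":0,"rx":0,"ry":0,"rz":0,"hand":0},{"dx":0,"dy":0,"dz":-10,"rx":0,"ry":0,"rz":0,"hand":0},{"dx":0,"dy":0,"dz":-25,"rx":0,"ry":0,"rz":0,"hand":0},{"dx":0,"dy":0,"dz":-25,"rx":0,"ry":0,"rz":0,"hand":0},{"dx":0,"dy":0,"dz":-30,"rx":0,"ry":0,"rz":0,"hand":0},{"dx":0,"dy":0,"dz":0,"rx":0,"ry":0,"rz":0,"hand":0}]'
cat > knob.py <<'E'
import sys
from h import *
o=shot('k')
for nm,c in(('L',(.600,.205)),('R',(.576,-.254)),('B',(.682,-.03))):
    r=pts(o,(c[0]-.04,c[0]+.04),(c[1]-.04,c[1]+.04),(.045,.09),90)
    for n in r:
        if len(r[n])>15: print(nm,n,pca(r[n]),rect(r[n]))
E
python3 knob.py; python3 go.py 576.2 -254 119 135
```

```text
clock: 33.1
position: [0.601, 0.2049, 0.0261]
tool_rot: [3.141, -0.001, -0.728]
force: [4.1, -4.2, 2.1]
grip_width: 0.0123
[ 4.1 -4.2  2.1] [-0.87 -0.25  3.15] [ 3.141e+00 -1.000e-03 -7.280e-01] [-0.96  0.99  0.91  1.72 -0.96  0.94 -1.95]
clock: 33.9
position: [0.6022, 0.2052, 0.12]
tool_rot: [-3.137, -0.002, -0.732]
force: [-0.1, -0.3, -1.0]
grip_width: 0.0425
L top (array([588.2, 209.4]), np.float64(155.6), array([15.4, 27. ]), 38) (589.0, 210.4, 26.8, 13.7, -29.5)
L side (array([597.1, 199.2]), np.float64(151.0), array([10.7, 48. ]), 101) (597.0, 199.5, 45.3, 17.5, -36.5)
R top (array([ 574.9, -252.5]), np.float64(139.0), array([14. , 57.1]), 61) (576.7, -253.4, 53.1, 13.1, -44.3)
R side (array([ 573.1, -258.3]), np.float64(135.7), array([13. , 52.3]), 182) (575.3, -256.8, 51.5, 17.0, -42.4)
B top (array([678.4, -27.6]), np.float64(137.8), array([14.5, 49.7]), 63) (680.8, -27.6, 48.4, 14.5, -40.1)
B side (array([680. , -34.7]), np.float64(140.2), array([10.7, 49.2]), 119) (681.0, -33.9, 48.8, 15.5, -44.2)
t 34.0 tool mm dx dy dz [288.7 358.3  -2.9] pos [600.6 205.5 116.5] rpy [-3.1404e+00 -1.0000e-04 -7.3130e-01] F [-0.9 -0.6 -0.9] w 43.3 q7 [-1.    0.89  1.01  1.68 -0.85  1.07 -2.02]
rz direct -3.087  (half-turn alt 0.054)
```

```bash
python3 -m inch '[{"dx":18.1,"dy":22.3,"dz":0,"rx":0,"ry":0,"rz":0,"hand":0},{"dx":18.1,"dy":22.3,"dz":0,"rx":0,"ry":0,"rz":0,"hand":0},{"dx":18.1,"dy":22.3,"dz":0,"rx":0,"ry":0,"rz":0,"hand":0},{"dx":18.1,"dy":22.3,"dz":0,"rx":0,"ry":0,"rz":0,"hand":0},{"dx":18.1,"dy":22.3,"dz":0,"rx":0,"ry":0,"rz":0,"hand":0},{"dx":18.1,"dy":22.3,"dz":0,"rx":0,"ry":0,"rz":0,"hand":0},{"dx":18.1,"dy":22.3,"dz":0,"rx":0,"ry":0,"rz":0,"hand":0},{"dx":18.1,"dy":22.3,"dz":0,"rx":0,"ry":0,"rz":0,"hand":0},{"dx":18.1,"dy":22.3,"dz":0,"rx":0,"ry":0,"rz":0,"hand":0},{"dx":18.1,"dy":22.3,"dz":0,"rx":0,"ry":0,"rz":0,"hand":0}]'
python3 go.py 578.3 -253.5 117 135
```

```text
clock: 35.0
position: [0.5856, -0.0826, 0.115]
tool_rot: [3.141, 0.001, -0.731]
force: [0.8, -0.6, -0.3]
grip_width: 0.0427
t 35.0 tool mm dx dy dz [108.7 132.1  -2. ] pos [585.6 -82.6 115. ] rpy [ 3.1408e+00  9.0000e-04 -7.3140e-01] F [ 0.8 -0.6 -0.3] w 42.7 q7 [-0.56  0.81  0.98  1.8  -0.81  0.99 -1.55]
rz direct -3.088  (half-turn alt 0.054)
```

```bash
python3 -m inch '[{"dx":18.1,"dy":22,"dz":0,"rx":0,"ry":0,"rz":0,"hand":0},{"dx":18.1,"dy":22,"dz":0,"rx":0,"ry":0,"rz":0,"hand":0},{"dx":18.1,"dy":22,"dz":0,"rx":0,"ry":0,"rz":0,"hand":0},{"dx":18.1,"dy":22,"dz":0,"rx":0,"ry":0,"rz":0,"hand":0},{"dx":18.1,"dy":22,"dz":0,"rx":0,"ry":0,"rz":0,"hand":0},{"dx":18.1,"dy":22,"dz":0,"rx":0,"ry":0,"rz":0,"hand":0},{"dx":0,"dy":0,"dz":0,"rx":0,"ry":0,"rz":-0.147,"hand":0},{"dx":0,"dy":0,"dz":0,"rx":0,"ry":0,"rz":-0.147,"hand":0},{"dx":0,"dy":0,"dz":0,"rx":0,"ry":0,"rz":-0.147,"hand":0},{"dx":0,"dy":0,"dz":0,"rx":0,"ry":0,"rz":-0.147,"hand":0}]'
python3 -m inch '[{"dx":0,"dy":0,"dz":0,"rx":0,"ry":0,"rz":-0.147,"hand":0},{"dx":0,"dy":0,"dz":0,"rx":0,"ry":0,"rz":-0.147,"hand":0},{"dx":0,"dy":0,"dz":0,"rx":0,"ry":0,"rz":-0.147,"hand":0},{"dx":0,"dy":0,"dz":0,"rx":0,"ry":0,"rz":-0.147,"hand":0},{"dx":0,"dy":0,"dz":0,"rx":0,"ry":0,"rz":-0.147,"hand":0},{"dx":0,"dy":0,"dz":0,"rx":0,"ry":0,"rz":-0.147,"hand":0},{"dx":0,"dy":0,"dz":0,"rx":0,"ry":0,"rz":-0.147,"hand":0},{"dx":0,"dy":0,"dz":0,"rx":0,"ry":0,"rz":-0.147,"hand":0},{"dx":0,"dy":0,"dz":0,"rx":0,"ry":0,"rz":-0.147,"hand":0},{"dx":0,"dy":0,"dz":0,"rx":0,"ry":0,"rz":-0.147,"hand":0}]'
python3 -m inch '[{"dx":0,"dy":0,"dz":0,"rx":0,"ry":0,"rz":-0.147,"hand":0},{"dx":0,"dy":0,"dz":0,"rx":0,"ry":0,"rz":-0.147,"hand":0},{"dx":0,"dy":0,"dz":0,"rx":0,"ry":0,"rz":-0.147,"hand":0},{"dx":0,"dy":0,"dz":0,"rx":0,"ry":0,"rz":-0.147,"hand":0},{"dx":0,"dy":0,"dz":0,"rx":0,"ry":0,"rz":-0.147,"hand":0},{"dx":0,"dy":0,"dz":0,"rx":0,"ry":0,"rz":-0.147,"hand":0},{"dx":0,"dy":0,"dz":0,"rx":0,"ry":0,"rz":-0.147,"hand":0},{"dx":0,"dy":0,"dz":0,"rx":0,"ry":0,"rz":0,"hand":0}]'
python3 go.py 578.3 -253.5 26 136; python3 knob.py
```

```text
clock: 36.0
position: [0.5784, -0.2522, 0.1149]
tool_rot: [-3.141, 0.001, -0.137]
force: [-0.4, -0.8, -0.3]
grip_width: 0.0428
clock: 37.0
position: [0.5784, -0.252, 0.1149]
tool_rot: [-3.14, -0.0, 1.333]
force: [0.1, -1.1, 0.5]
grip_width: 0.0423
clock: 37.8
position: [0.5784, -0.2523, 0.115]
tool_rot: [-3.142, -0.001, 2.358]
force: [0.7, -0.1, 0.3]
grip_width: 0.0424
t 37.8 tool mm dx dy dz [-0.9 -0.9 89. ] pos [ 578.4 -252.3  115. ] rpy [-3.1416e+00 -1.3000e-03  2.3582e+00] F [ 0.7 -0.1  0.3] w 42.4 q7 [ 0.23  0.63  0.13  1.66 -0.1   0.86  1.19]
rz direct -0.015  (half-turn alt 3.126)
L top (array([596.5, 204.6]), np.float64(150.5), array([14.3, 47.5]), 67) (597.1, 206.0, 48.0, 13.4, -29.4)
L side (array([596.7, 199.5]), np.float64(149.6), array([11.5, 49.2]), 107) (598.0, 201.7, 47.1, 18.6, -25.6)
R side (array([ 572.8, -258.3]), np.float64(135.3), array([12. , 49.9]), 168) (575.2, -255.9, 49.1, 18.5, -39.8)
B top (array([679. , -28.2]), np.float64(136.9), array([14.6, 50.7]), 68) (680.9, -27.8, 48.5, 14.3, -42.2)
B side (array([679.9, -35. ]), np.float64(140.3), array([ 9.9, 47.7]), 116) (680.6, -33.6, 47.4, 14.4, -38.0)
```

```bash
python3 -m inch '[{"dx":-0.9,"dy":-0.9,"dz":20,"rx":0,"ry":0,"rz":0,"hand":0},{"dx":0,"dy":0,"dz":20,"rx":0,"ry":0,"rz":0,"hand":0},{"dx":0,"dy":0,"dz":20,"rx":0,"ry":0,"rz":0,"hand":0},{"dx":0,"dy":0,"dz":14,"rx":0,"ry":0,"rz":0,"hand":0},{"dx":0,"dy":0,"dz":8,"rx":0,"ry":0,"rz":0,"hand":0},{"dx":0,"dy":0,"dz":7,"rx":0,"ry":0,"rz":0,"hand":0},{"dx":0,"dy":0,"dz":0,"rx":0,"ry":0,"rz":0,"hand":0}]'
python3 - <<'E'
from h import *
p,d=bot.grab_frame('side'); save('k2.png',cv2.resize(p[170:270,270:400],None,fx=5,fy=5,interpolation=cv2.INTER_CUBIC))
E
```

```text
clock: 38.6
position: [0.5787, -0.2536, 0.0262]
tool_rot: [-3.141, -0.001, 2.355]
force: [-0.2, 0.8, 0.0]
grip_width: 0.0425
```

View pics/k2.png

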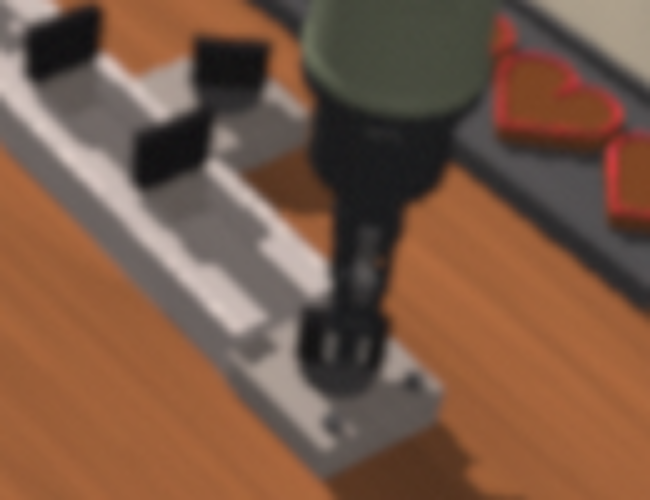

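Fingers straddle the right wing (343,345). Closing, then turning clockwise.

```bash
python3 -m inch '[{"dx":0,"dy":0,"dz":0,"rx":0,"ry":0,"rz":0,"hand":0.3},{"dx":0,"dy":0,"dz":0,"rx":0,"ry":0,"rz":0,"hand":0.6},{"dx":0,"dy":0,"dz":0,"rx":0,"ry":0,"rz":0,"hand":1},{"dx":0,"dy":0,"dz":0,"rx":0,"ry":0,"rz":0,"hand":1},{"dx":0,"dy":0,"dz":0,"rx":0,"ry":0,"rz":0,"hand":1},{"dx":0,"dy":0,"dz":0,"rx":0,"ry":0,"rz":0,"hand":1}]' 30
python3 st.py
python3 -m inch '[{"dx":0,"dy":0,"dz":0,"rx":0,"ry":0,"rz":0.1,"hand":1},{"dx":0,"dy":0,"dz":0,"rx":0,"ry":0,"rz":0.1,"hand":1},{"dx":0,"dy":0,"dz":0,"rx":0,"ry":0,"rz":0.1,"hand":1},{"dx":0,"dy":0,"dz":0,"rx":0,"ry":0,"rz":0.1,"hand":1}]' 50
python3 st.py
```

```text
clock: 39.25
position: [0.5782, -0.2547, 0.0275]
tool_rot: [-3.14, 0.0, 2.355]
force: [-7.1, -3.1, 9.4]
grip_width: 0.013
[-7.1 -3.1  9.4] [-0.62  1.49  0.05] [-3.14   0.     2.355] [ 0.25  0.75  0.11  1.7  -0.12  0.69  1.2 ]
clock: 39.65
position: [0.5779, -0.255, 0.0276]
tool_rot: [-3.14, 0.001, 1.95]
force: [-10.1, -3.2, 9.9]
grip_width: 0.0124
[-10.1  -3.2   9.9] [-0.82  2.13  0.14] [-3.14e+00  1.00e-03  1.95e+00] [ 0.18  0.76  0.22  1.71 -0.23  0.7   0.9 ]
```

```bash
python3 -m inch '[{"dx":-0.2,"dy":-1.8,"dz":-0.8,"rx":0,"ry":0,"rz":0.12,"hand":1},{"dx":0,"dy":0,"dz":0,"rx":0,"ry":0,"rz":0.12,"hand":1},{"dx":0,"dy":0,"dz":0,"rx":0,"ry":0,"rz":0.12,"hand":1},{"dx":0,"dy":0,"dz":0,"rx":0,"ry":0,"rz":0.12,"hand":1},{"dx":0,"dy":0,"dz":0,"rx":0,"ry":0,"rz":0.12,"hand":1},{"dx":0,"dy":0,"dz":0,"rx":0,"ry":0,"rz":0.12,"hand":1},{"dx":0,"dy":0,"dz":0,"rx":0,"ry":0,"rz":0.12,"hand":1}]' 50
python3 st.py
```

```text
clock: 40.35
position: [0.5768, -0.255, 0.0277]
tool_rot: [-3.141, 0.001, 1.11]
force: [-4.1, -2.6, -2.2]
grip_width: 0.0121
[-4.1 -2.6 -2.2] [-0.65  0.84  0.06] [-3.141e+00  1.000e-03  1.110e+00] [ 0.04  0.8   0.44  1.72 -0.47  0.73  0.26]
```

```bash
python3 -m inch '[{"dx":-0.8,"dy":-0.6,"dz":0,"rx":0,"ry":0,"rz":0.12,"hand":1},{"dx":0,"dy":0,"dz":0,"rx":0,"ry":0,"rz":0.12,"hand":1},{"dx":0,"dy":0,"dz":0,"rx":0,"ry":0,"rz":0.12,"hand":1},{"dx":0,"dy":0,"dz":0,"rx":0,"ry":0,"rz":0.12,"hand":1},{"dx":0,"dy":0,"dz":0,"rx":0,"ry":0,"rz":0.12,"hand":1},{"dx":0,"dy":0,"dz":0,"rx":0,"ry":0,"rz":0.12,"hand":1},{"dx":0,"dy":0,"dz":0,"rx":0,"ry":0,"rz":0.12,"hand":1},{"dx":0,"dy":0,"dz":0,"rx":0,"ry":0,"rz":0.12,"hand":1}]' 50
python3 st.py
python3 -m inch '[{"dx":0,"dy":0,"dz":0,"rx":0,"ry":0,"rz":0.12,"hand":1},{"dx":0,"dy":0,"dz":0,"rx":0,"ry":0,"rz":0.12,"hand":1},{"dx":0,"dy":0,"dz":0,"rx":0,"ry":0,"rz":0.12,"hand":1}]' 50
python3 st.py
```

```text
clock: 41.15
position: [0.5761, -0.2542, 0.0277]
tool_rot: [-3.14, 0.0, 0.151]
force: [-4.7, 4.3, 1.2]
grip_width: 0.0125
[-4.7  4.3  1.2] [0.69 1.02 0.13] [-3.14   0.     0.151] [-0.1   0.88  0.68  1.73 -0.73  0.81 -0.49]
clock: 41.45
position: [0.5761, -0.2538, 0.0277]
tool_rot: [-3.14, 0.001, -0.209]
force: [-5.1, 5.4, 2.8]
grip_width: 0.0129
[-5.1  5.4  2.8] [1.17 1.12 0.09] [-3.14e+00  1.00e-03 -2.09e-01] [-0.15  0.91  0.77  1.73 -0.82  0.85 -0.78]
```

```bash
python3 -m inch '[{"dx":-0.8,"dy":-0.8,"dz":0,"rx":0,"ry":0,"rz":0.1,"hand":1},{"dx":0,"dy":0,"dz":0,"rx":0,"ry":0,"rz":0.1,"hand":1}]' 50
python3 st.py
python3 -m inch '[{"dx":0,"dy":0,"dz":0,"rx":0,"ry":0,"rz":0.06,"hand":1},{"dx":0,"dy":0,"dz":0,"rx":0,"ry":0,"rz":0.06,"hand":1}]' 50
python3 st.py
python3 -m inch '[{"dx":0,"dy":0,"dz":0,"rx":0,"ry":0,"rz":0.06,"hand":1},{"dx":0,"dy":0,"dz":0,"rx":0,"ry":0,"rz":0.06,"hand":1}]' 50
python3 st.py
```

```text
clock: 41.65
position: [0.5761, -0.2535, 0.0277]
tool_rot: [-3.141, -0.0, -0.408]
force: [-1.2, 0.2, -1.7]
grip_width: 0.0128
[-1.2  0.2 -1.7] [0.12 0.09 0.09] [-3.141 -0.    -0.408] [-0.17  0.93  0.81  1.73 -0.87  0.87 -0.94]
clock: 41.85
position: [0.5762, -0.2534, 0.0277]
tool_rot: [-3.141, -0.0, -0.526]
force: [0.5, 1.2, -0.8]
grip_width: 0.0123
[ 0.5  1.2 -0.8] [0.3  0.06 0.35] [-3.141 -0.    -0.526] [-0.19  0.95  0.84  1.73 -0.89  0.89 -1.04]
clock: 42.05
position: [0.5762, -0.2534, 0.0278]
tool_rot: [-3.141, 0.0, -0.644]
force: [-0.9, 2.6, 2.2]
grip_width: 0.0126
[-0.9  2.6  2.2] [0.24 0.36 2.23] [-3.141  0.    -0.644] [-0.2   0.96  0.87  1.74 -0.92  0.91 -1.14]
```

```bash
python3 -m inch '[{"dx":0,"dy":0,"dz":0,"rx":0,"ry":0,"rz":0.06,"hand":1},{"dx":0,"dy":0,"dz":0,"rx":0,"ry":0,"rz":0,"hand":1},{"dx":0,"dy":0,"dz":0,"rx":0,"ry":0,"rz":0,"hand":1}]' 50
python3 st.py
python3 -m inch '[{"dx":0,"dy":0,"dz":0,"rx":0,"ry":0,"rz":0,"hand":0.5},{"dx":0,"dy":0,"dz":0,"rx":0,"ry":0,"rz":0,"hand":0},{"dx":0,"dy":0,"dz":0,"rx":0,"ry":0,"rz":0,"hand":0},{"dx":0,"dy":0,"dz":-10,"rx":0,"ry":0,"rz":0,"hand":0},{"dx":0,"dy":0,"dz":-25,"rx":0,"ry":0,"rz":0,"hand":0},{"dx":0,"dy":0,"dz":-25,"rx":0,"ry":0,"rz":0,"hand":0},{"dx":0,"dy":0,"dz":-30,"rx":0,"ry":0,"rz":0,"hand":0},{"dx":0,"dy":0,"dz":0,"rx":0,"ry":0,"rz":0,"hand":0}]'
python3 knob.py; python3 go.py 683.5 -28.8 117 137.5
```

```text
clock: 42.35
position: [0.5762, -0.2534, 0.0278]
tool_rot: [-3.141, 0.0, -0.7]
force: [-2.0, 2.6, 5.0]
grip_width: 0.0125
[-2.   2.6  5. ] [0.53 0.37 2.88] [-3.141  0.    -0.7  ] [-0.2   0.97  0.88  1.74 -0.93  0.91 -1.19]
clock: 43.15
position: [0.577, -0.2552, 0.1216]
tool_rot: [-3.14, -0.005, -0.705]
force: [-0.1, -0.4, -0.6]
grip_width: 0.0427
L side (array([597.4, 199.4]), np.float64(150.7), array([10.9, 48. ]), 102) (598.4, 201.6, 47.0, 15.4, -23.4)
R top (array([ 560.7, -245.4]), np.float64(134.7), array([12.7, 27.9]), 29) (565.8, -247.8, 29.4, 13.4, -30.0)
R side (array([ 572.7, -258.4]), np.float64(149.2), array([12.5, 51.2]), 168) (575.2, -256.1, 50.7, 18.3, -31.6)
B top (array([679.5, -28.2]), np.float64(136.2), array([14.2, 50.1]), 62) (681.5, -28.1, 49.4, 15.4, -47.3)
B side (array([679.8, -34.8]), np.float64(141.1), array([10. , 48.1]), 115) (681.9, -32.9, 48.1, 17.8, -43.7)
t 43.25 tool mm dx dy dz [ -63.9 -241.2    1.4] pos [ 576.1 -254.   118.3] rpy [-3.1408e+00 -9.0000e-04 -7.0430e-01] F [0.2 0.3 0. ] w 42.5 q7 [-0.25  0.87  0.99  1.69 -0.82  1.05 -1.26]
rz direct -3.104  (half-turn alt 0.037)
```

```bash
python3 -m inch '[{"dx":-7.1,"dy":-26.8,"dz":0,"rx":0,"ry":0,"rz":0,"hand":0},{"dx":-7.1,"dy":-26.8,"dz":0,"rx":0,"ry":0,"rz":0,"hand":0},{"dx":-7.1,"dy":-26.8,"dz":0,"rx":0,"ry":0,"rz":0,"hand":0},{"dx":-7.1,"dy":-26.8,"dz":0,"rx":0,"ry":0,"rz":0,"hand":0},{"dx":-7.1,"dy":-26.8,"dz":0,"rx":0,"ry":0,"rz":0,"hand":0},{"dx":-7.1,"dy":-26.8,"dz":0,"rx":0,"ry":0,"rz":0,"hand":0},{"dx":-7.1,"dy":-26.8,"dz":0,"rx":0,"ry":0,"rz":0,"hand":0},{"dx":-7.1,"dy":-26.8,"dz":0,"rx":0,"ry":0,"rz":0,"hand":0},{"dx":-7.1,"dy":-26.8,"dz":0,"rx":0,"ry":0,"rz":0,"hand":0}]'
python3 -m inch '[{"dx":0,"dy":0,"dz":0,"rx":0,"ry":0,"rz":-0.148,"hand":0},{"dx":0,"dy":0,"dz":0,"rx":0,"ry":0,"rz":-0.148,"hand":0},{"dx":0,"dy":0,"dz":0,"rx":0,"ry":0,"rz":-0.148,"hand":0},{"dx":0,"dy":0,"dz":0,"rx":0,"ry":0,"rz":-0.148,"hand":0},{"dx":0,"dy":0,"dz":0,"rx":0,"ry":0,"rz":-0.148,"hand":0},{"dx":0,"dy":0,"dz":0,"rx":0,"ry":0,"rz":-0.148,"hand":0},{"dx":0,"dy":0,"dz":0,"rx":0,"ry":0,"rz":-0.148,"hand":0},{"dx":0,"dy":0,"dz":0,"rx":0,"ry":0,"rz":-0.148,"hand":0},{"dx":0,"dy":0,"dz":0,"rx":0,"ry":0,"rz":-0.148,"hand":0},{"dx":0,"dy":0,"dz":0,"rx":0,"ry":0,"rz":-0.148,"hand":0}]'
python3 -m inch '[{"dx":0,"dy":0,"dz":0,"rx":0,"ry":0,"rz":-0.148,"hand":0},{"dx":0,"dy":0,"dz":0,"rx":0,"ry":0,"rz":-0.148,"hand":0},{"dx":0,"dy":0,"dz":0,"rx":0,"ry":0,"rz":-0.148,"hand":0},{"dx":0,"dy":0,"dz":0,"rx":0,"ry":0,"rz":-0.148,"hand":0},{"dx":0,"dy":0,"dz":0,"rx":0,"ry":0,"rz":-0.148,"hand":0},{"dx":0,"dy":0,"dz":0,"rx":0,"ry":0,"rz":-0.148,"hand":0},{"dx":0,"dy":0,"dz":0,"rx":0,"ry":0,"rz":-0.148,"hand":0},{"dx":0,"dy":0,"dz":0,"rx":0,"ry":0,"rz":-0.148,"hand":0},{"dx":0,"dy":0,"dz":0,"rx":0,"ry":0,"rz":-0.148,"hand":0},{"dx":0,"dy":0,"dz":0,"rx":0,"ry":0,"rz":-0.148,"hand":0}]'
python3 -m inch '[{"dx":0,"dy":0,"dz":0,"rx":0,"ry":0,"rz":-0.144,"hand":0},{"dx":0,"dy":0,"dz":0,"rx":0,"ry":0,"rz":0,"hand":0}]'
python3 go.py 683.5 -29.2 27.5 137.5; python3 knob.py
```

```text
clock: 44.15
position: [0.6832, -0.0276, 0.1166]
tool_rot: [3.141, 0.001, -0.704]
force: [-0.9, -0.3, 0.1]
grip_width: 0.0427
clock: 45.15
position: [0.6827, -0.0287, 0.1166]
tool_rot: [-3.141, 0.001, 0.782]
force: [0.0, -1.3, 0.8]
grip_width: 0.0429
clock: 46.15
position: [0.6827, -0.0287, 0.1166]
tool_rot: [-3.141, -0.001, 2.262]
force: [-0.1, -0.3, 0.0]
grip_width: 0.0428
clock: 46.35
position: [0.6828, -0.0289, 0.1168]
tool_rot: [-3.141, -0.001, 2.402]
force: [-0.8, 0.5, 0.2]
grip_width: 0.0426
t 46.35 tool mm dx dy dz [-0.8  0.3 89.3] pos [682.8 -28.9 116.8] rpy [-3.1412e+00 -1.3000e-03  2.4021e+00] F [-0.8  0.5  0.2] w 42.6 q7 [-0.19  0.72  0.23  1.51 -0.19  0.94  0.94]
rz direct 0.002  (half-turn alt -3.139)
L top (array([596.6, 204.7]), np.float64(150.4), array([14.4, 48.5]), 67) (598.2, 205.7, 49.2, 13.7, -30.2)
L side (array([596.5, 199.4]), np.float64(152.0), array([11. , 47.9]), 110) (596.9, 199.4, 45.7, 15.4, -28.8)
R top (array([ 572.3, -250.9]), np.float64(151.0), array([14.1, 51.2]), 57) (573.8, -252.6, 48.9, 14.1, -29.0)
R side (array([ 572.5, -258.3]), np.float64(150.0), array([13.5, 51.4]), 167) (575.1, -255.1, 51.9, 20.7, -25.6)
B side (array([680.3, -35.1]), np.float64(140.5), array([10.2, 49.2]), 119) (680.1, -35.2, 48.2, 16.3, -46.9)
```

Left and right are both at about 150.5° (home). Descending on the rear knob.

```bash
python3 -m inch '[{"dx":-0.8,"dy":0.3,"dz":20,"rx":0,"ry":0,"rz":0,"hand":0},{"dx":0,"dy":0,"dz":20,"rx":0,"ry":0,"rz":0,"hand":0},{"dx":0,"dy":0,"dz":20,"rx":0,"ry":0,"rz":0,"hand":0},{"dx":0,"dy":0,"dz":14,"rx":0,"ry":0,"rz":0,"hand":0},{"dx":0,"dy":0,"dz":8,"rx":0,"ry":0,"rz":0,"hand":0},{"dx":0,"dy":0,"dz":7,"rx":0,"ry":0,"rz":0,"hand":0},{"dx":0,"dy":0,"dz":0,"rx":0,"ry":0,"rz":0,"hand":0}]'
python3 - <<'E'
from h import *
p,d=bot.grab_frame('side'); save('k3.png',cv2.resize(p[120:220,250:380],None,fx=5,fy=5,interpolation=cv2.INTER_CUBIC))
E
```

```text
clock: 47.15
position: [0.6839, -0.0291, 0.028]
tool_rot: [-3.141, -0.0, 2.399]
force: [-0.4, -0.5, -0.5]
grip_width: 0.0427
```

View pics/k3.png

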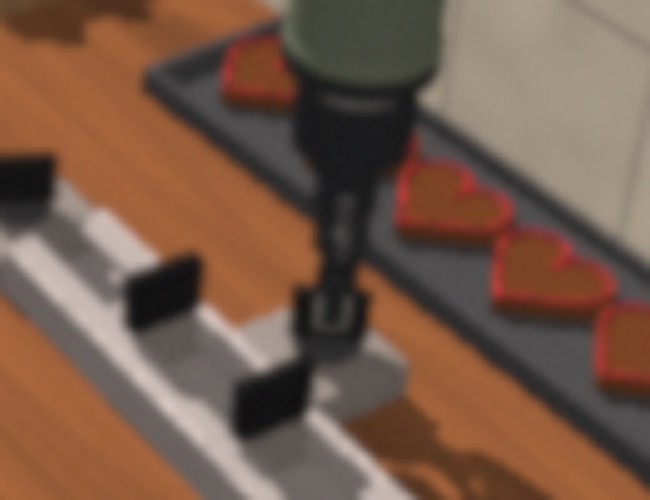

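```bash
python3 -m inch '[{"dx":0,"dy":0,"dz":0,"rx":0,"ry":0,"rz":0,"hand":0.3},{"dx":0,"dy":0,"dz":0,"rx":0,"ry":0,"rz":0,"hand":0.6},{"dx":0,"dy":0,"dz":0,"rx":0,"ry":0,"rz":0,"hand":1},{"dx":0,"dy":0,"dz":0,"rx":0,"ry":0,"rz":0,"hand":1},{"dx":0,"dy":0,"dz":0,"rx":0,"ry":0,"rz":0,"hand":1},{"dx":0,"dy":0,"dz":0,"rx":0,"ry":0,"rz":0,"hand":1}]' 30
python3 st.py
python3 -m inch '[{"dx":0,"dy":0,"dz":-0.5,"rx":0,"ry":0,"rz":0.1,"hand":1},{"dx":0,"dy":0,"dz":0,"rx":0,"ry":0,"rz":0.1,"hand":1},{"dx":0,"dy":0,"dz":0,"rx":0,"ry":0,"rz":0.1,"hand":1},{"dx":0,"dy":0,"dz":0,"rx":0,"ry":0,"rz":0.1,"hand":1}]' 50
python3 st.py
```

```text
clock: 47.8
position: [0.6843, -0.0294, 0.0293]
tool_rot: [3.141, 0.001, 2.4]
force: [-2.7, -1.2, 5.0]
grip_width: 0.0128
[-2.7 -1.2  5. ] [-0.24  0.64  0.04] [3.141e+00 1.000e-03 2.400e+00] [-0.17  0.82  0.21  1.55 -0.21  0.79  0.95]
clock: 48.2
position: [0.684, -0.0295, 0.0294]
tool_rot: [-3.141, 0.0, 1.995]
force: [-2.4, -1.7, 0.8]
grip_width: 0.0121
[-2.4 -1.7  0.8] [-0.42  0.53  0.1 ] [-3.141  0.     1.995] [-0.23  0.84  0.31  1.55 -0.32  0.8   0.63]
```

```bash
python3 -m inch '[{"dx":0,"dy":-0.5,"dz":0,"rx":0,"ry":0,"rz":0.12,"hand":1},{"dx":0,"dy":0,"dz":0,"rx":0,"ry":0,"rz":0.12,"hand":1},{"dx":0,"dy":0,"dz":0,"rx":0,"ry":0,"rz":0.12,"hand":1},{"dx":0,"dy":0,"dz":0,"rx":0,"ry":0,"rz":0.12,"hand":1},{"dx":0,"dy":0,"dz":0,"rx":0,"ry":0,"rz":0.12,"hand":1},{"dx":0,"dy":0,"dz":0,"rx":0,"ry":0,"rz":0.12,"hand":1},{"dx":0,"dy":0,"dz":0,"rx":0,"ry":0,"rz":0.12,"hand":1},{"dx":0,"dy":0,"dz":0,"rx":0,"ry":0,"rz":0.12,"hand":1}]' 50
python3 st.py
python3 -m inch '[{"dx":0,"dy":0,"dz":0,"rx":0,"ry":0,"rz":0.12,"hand":1},{"dx":0,"dy":0,"dz":0,"rx":0,"ry":0,"rz":0.12,"hand":1},{"dx":0,"dy":0,"dz":0,"rx":0,"ry":0,"rz":0.12,"hand":1},{"dx":0,"dy":0,"dz":0,"rx":0,"ry":0,"rz":0.12,"hand":1},{"dx":0,"dy":0,"dz":0,"rx":0,"ry":0,"rz":0.12,"hand":1},{"dx":0,"dy":0,"dz":0,"rx":0,"ry":0,"rz":0.12,"hand":1}]' 50
python3 st.py
```

```text
clock: 49.0
position: [0.6834, -0.0295, 0.0294]
tool_rot: [-3.141, 0.0, 1.035]
force: [-4.5, -1.4, 1.4]
grip_width: 0.0121
[-4.5 -1.4  1.4] [-0.32  0.89  0.14] [-3.141  0.     1.035] [-0.37  0.9   0.56  1.56 -0.58  0.85 -0.13]
clock: 49.6
position: [0.6831, -0.0292, 0.0294]
tool_rot: [-3.141, 0.001, 0.315]
force: [-5.9, 0.7, 3.3]
grip_width: 0.0122
[-5.9  0.7  3.3] [-0.05  1.46  0.06] [-3.141e+00  1.000e-03  3.150e-01] [-0.46  0.96  0.73  1.57 -0.76  0.92 -0.72]
```

```bash
python3 -m inch '[{"dx":-0.9,"dy":-0.4,"dz":0,"rx":0,"ry":0,"rz":0.12,"hand":1},{"dx":0,"dy":0,"dz":0,"rx":0,"ry":0,"rz":0.12,"hand":1},{"dx":0,"dy":0,"dz":0,"rx":0,"ry":0,"rz":0.12,"hand":1},{"dx":0,"dy":0,"dz":0,"rx":0,"ry":0,"rz":0.12,"hand":1},{"dx":0,"dy":0,"dz":0,"rx":0,"ry":0,"rz":0.12,"hand":1}]' 50
python3 st.py
python3 -m inch '[{"dx":0,"dy":0,"dz":0,"rx":0,"ry":0,"rz":0.08,"hand":1},{"dx":0,"dy":0,"dz":0,"rx":0,"ry":0,"rz":0.08,"hand":1},{"dx":0,"dy":0,"dz":0,"rx":0,"ry":0,"rz":0.06,"hand":1}]' 50
python3 st.py
python3 -m inch '[{"dx":0,"dy":0,"dz":0,"rx":0,"ry":0,"rz":0.06,"hand":1},{"dx":0,"dy":0,"dz":0,"rx":0,"ry":0,"rz":0.06,"hand":1}]' 50
python3 st.py
```

```text
clock: 50.1
position: [0.683, -0.0288, 0.0294]
tool_rot: [-3.141, -0.0, -0.285]
force: [-0.1, 1.1, 0.9]
grip_width: 0.0125
[-0.1  1.1  0.9] [0.09 0.08 0.07] [-3.141 -0.    -0.285] [-0.52  1.02  0.86  1.58 -0.89  0.98 -1.22]
clock: 50.4
position: [0.6831, -0.0286, 0.0294]
tool_rot: [-3.141, -0.0, -0.503]
force: [-0.7, 1.0, 2.3]
grip_width: 0.0126
[-0.7  1.   2.3] [ 0.29 -0.    0.14] [-3.141 -0.    -0.503] [-0.54  1.04  0.91  1.58 -0.94  1.01 -1.41]
clock: 50.6
position: [0.6831, -0.0286, 0.0295]
tool_rot: [-3.141, -0.0, -0.621]
force: [-0.4, 0.5, 2.0]
grip_width: 0.0122
[-0.4  0.5  2. ] [0.18 0.14 1.72] [-3.141 -0.    -0.621] [-0.55  1.05  0.93  1.58 -0.96  1.02 -1.52]
```

End stop reached (moment 1.7 N m near -0.52). A little more, hold, release and check.

```bash
python3 -m inch '[{"dx":0,"dy":0,"dz":0,"rx":0,"ry":0,"rz":0.07,"hand":1},{"dx":0,"dy":0,"dz":0,"rx":0,"ry":0,"rz":0,"hand":1},{"dx":0,"dy":0,"dz":0,"rx":0,"ry":0,"rz":0,"hand":1}]' 50
python3 st.py
python3 -m inch '[{"dx":0,"dy":0,"dz":0,"rx":0,"ry":0,"rz":0,"hand":0.5},{"dx":0,"dy":0,"dz":0,"rx":0,"ry":0,"rz":0,"hand":0},{"dx":0,"dy":0,"dz":0,"rx":0,"ry":0,"rz":0,"hand":0},{"dx":0,"dy":0,"dz":-10,"rx":0,"ry":0,"rz":0,"hand":0},{"dx":0,"dy":0,"dz":-25,"rx":0,"ry":0,"rz":0,"hand":0},{"dx":0,"dy":0,"dz":-25,"rx":0,"ry":0,"rz":0,"hand":0},{"dx":0,"dy":0,"dz":-30,"rx":0,"ry":0,"rz":0,"hand":0},{"dx":0,"dy":0,"dz":-30,"rx":0,"ry":0,"rz":0,"hand":0}]'
python3 go.py 450 250 150
```

```text
clock: 50.9
position: [0.6831, -0.0286, 0.0295]
tool_rot: [-3.141, -0.0, -0.686]
force: [-1.6, 1.3, 5.2]
grip_width: 0.0128
[-1.6  1.3  5.2] [0.26 0.23 2.42] [-3.141 -0.    -0.686] [-0.56  1.06  0.95  1.58 -0.97  1.03 -1.57]
clock: 51.7
position: [0.6825, -0.0294, 0.1509]
tool_rot: [3.142, -0.0, -0.691]
force: [0.7, 0.5, -0.2]
grip_width: 0.043
t 51.7 tool mm dx dy dz [-357.2  -67.3    0.8] pos [682.5 -29.4 150.9] rpy [ 3.1415e+00 -2.0000e-04 -6.9080e-01] F [ 0.7  0.5 -0.2] w 43.0 q7 [-0.59  0.94  1.06  1.51 -0.85  1.21 -1.66]
```

```bash
python3 -m inch '[{"dx":-29,"dy":-5.5,"dz":-2,"rx":0,"ry":0,"rz":0,"hand":0},{"dx":-29,"dy":-5.5,"dz":-2,"rx":0,"ry":0,"rz":0,"hand":0},{"dx":-29,"dy":-5.5,"dz":-2,"rx":0,"ry":0,"rz":0,"hand":0},{"dx":-29,"dy":-5.5,"dz":-2,"rx":0,"ry":0,"rz":0,"hand":0},{"dx":-29,"dy":-5.5,"dz":-2,"rx":0,"ry":0,"rz":0,"hand":0},{"dx":-29,"dy":-5.5,"dz":-2,"rx":0,"ry":0,"rz":0,"hand":0},{"dx":-29,"dy":-5.5,"dz":-2,"rx":0,"ry":0,"rz":0,"hand":0},{"dx":-29,"dy":-5.5,"dz":-2,"rx":0,"ry":0,"rz":0,"hand":0},{"dx":-29,"dy":-5.5,"dz":-2,"rx":0,"ry":0,"rz":0,"hand":0},{"dx":-29,"dy":-5.5,"dz":-2,"rx":0,"ry":0,"rz":0,"hand":0}]'
python3 meas.py; python3 knob.py
```

```text
clock: 52.7
position: [0.4932, 0.1986, 0.1697]
tool_rot: [-3.141, 0.0, -0.691]
force: [0.6, -0.2, 0.9]
grip_width: 0.0427
in top (array([587.7,  33.8]), np.float64(178.1), array([11.8, 55.7]), 53) (591.7, 34.9, 52.3, 10.7, 1.2) 0.097
in side (array([590.9,  28.8]), np.float64(174.8), array([10.4, 57.2]), 155) (593.3, 29.3, 57.9, 14.9, -8.7) 0.093
in2 top (array([573.5, -80.6]), np.float64(176.3), array([13.2, 54.6]), 55) (577.6, -81.1, 51.7, 12.9, -4.3) 0.097
in2 side (array([575.7, -86.6]), np.float64(174.1), array([12.1, 57.5]), 174) (578.1, -84.4, 55.5, 18.4, -3.9) 0.094
L side (array([597.1, 199.7]), np.float64(149.2), array([10.5, 48.4]), 105) (597.5, 199.8, 46.1, 14.9, -28.9)
R top (array([ 571.8, -250.9]), np.float64(150.4), array([14.1, 49.4]), 57) (573.9, -252.4, 46.0, 13.8, -31.2)
R side (array([ 572.9, -258.3]), np.float64(148.8), array([12.7, 51.5]), 164) (574.1, -258.5, 50.3, 18.1, -37.9)
B top (array([677.4, -27.7]), np.float64(148.0), array([14.6, 48.7]), 60) (679.2, -27.7, 46.8, 14.4, -30.9)
B side (array([679.4, -34.6]), np.float64(150.5), array([10.2, 50.7]), 121) (680.4, -34.8, 50.5, 14.5, -32.8)
```

View pics/m_top.png

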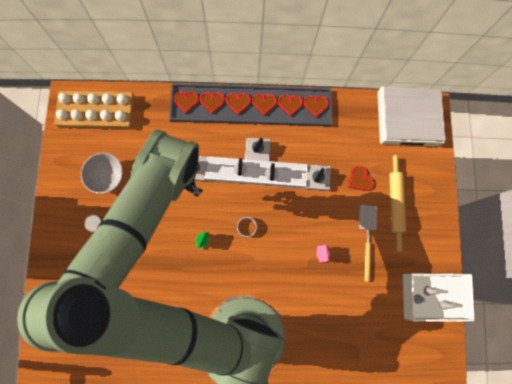

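View pics/m_side.png

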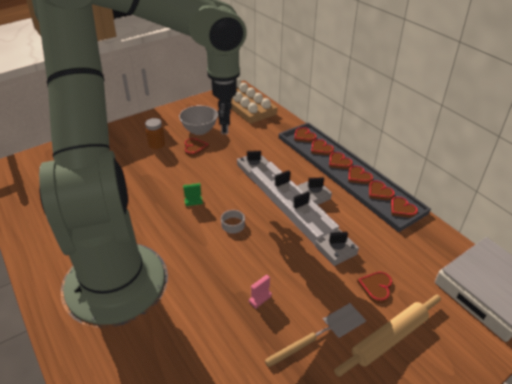

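```bash
python3 - <<'E'
from h import *
o=shot('n')
for n,b in(('top',(130,200,180,340)),('side',(140,270,230,370))):
    p=o[n][0]; c=p[b[0]:b[1],b[2]:b[3]]; save('n_%sc.png'%n,cv2.resize(c,None,fx=4.5,fy=4.5,interpolation=cv2.INTER_CUBIC))
r=pts(o,(.54,.63),(-.115,-.06),(.05,.1),90)
for n in r:
    q=r[n]
    for lo in(50,60,70,80,88):
        k=(q[:,2]*1000>=lo)&(q[:,2]*1000<lo+10)
        if k.sum()>4: print(n,lo,k.sum(),(1000*q[k].mean(0)).round(1),(1000*np.percentile(q[k][:,0],[3,97])).round(1))
r=pts(o,(.545,.64),(.005,.065),(.05,.1),90)
for n in r:
    q=r[n]
    for lo in(50,60,70,80,88):
        k=(q[:,2]*1000>=lo)&(q[:,2]*1000<lo+10)
        if k.sum()>4: print('s1',n,lo,k.sum(),(1000*q[k].mean(0)).round(1),(1000*np.percentile(q[k][:,0],[3,97])).round(1))
E
```

```text
top 80 30 [571.8 -81.1  87.2] [552.3 599.1]
top 88 32 [578.  -80.6  91. ] [554.9 601.6]
side 50 35 [574.1 -88.3  55.6] [553.8 602.2]
side 60 34 [580.1 -87.7  64.6] [554.  604.5]
side 70 41 [574.1 -87.4  74.9] [550.6 604.4]
side 80 57 [576.2 -85.4  85.9] [551.8 603.7]
side 88 41 [575.2 -84.6  90.5] [552.5 602.3]
s1 top 80 27 [590.4  33.3  87.6] [567.  618.6]
s1 top 88 37 [590.4  34.   90.4] [569.1 613.5]
s1 side 50 31 [589.4  27.1  55. ] [567.6 615.9]
s1 side 60 40 [591.3  29.   64.7] [569.1 616.7]
s1 side 70 39 [590.2  28.6  75.3] [567.3 622.4]
s1 side 80 45 [591.6  29.   85.6] [568.2 615.8]
s1 side 88 26 [594.3  30.   90.2] [569.3 615.8]
```

View pics/n_topc.png

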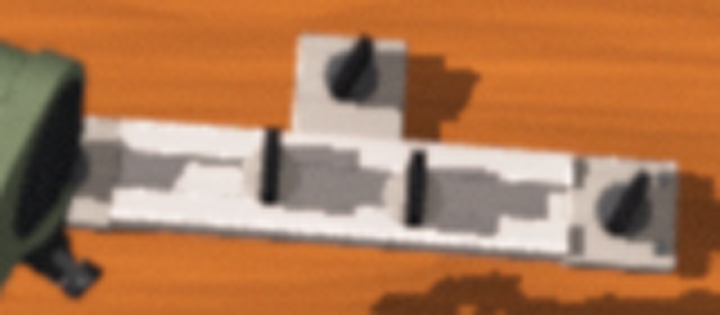

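View pics/n_sidec.png

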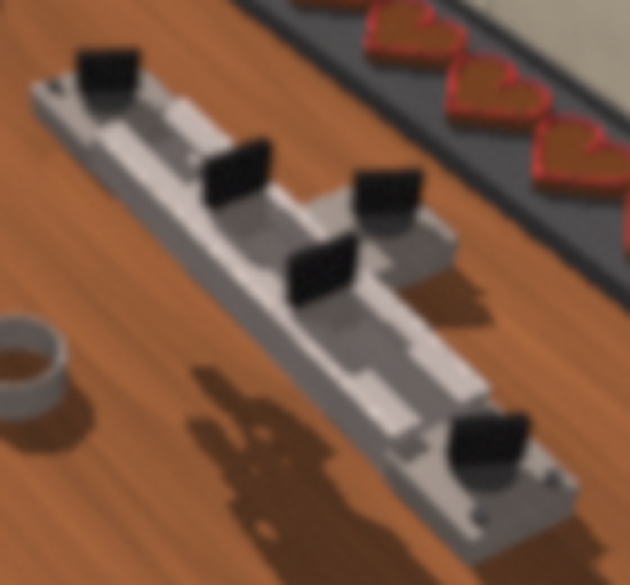

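```bash
python3 -c "
from workcell import bot
print(bot.job_done()); print(bot.observe()['clock'])"
```

```text
the job is handed in; nothing more can be done
None
the job is handed in; nothing more can be done
```

I fitted the two black stops that were on the bench into the channel, about 115 mm apart, and gave each a quarter turn. I then turned the left, right and rear knobs clockwise to their end stops, in that order. The job was handed in at about 53 s.

**Last checks**
- **Stops:** both stand upright with their bars across the slot, and their tops are about 90 mm above the bench, as expected with the collars on the lips.
- **Knobs:** each knob's end stop showed as a rise in wrist moment to 2.4–3.2 N m. After release the wings read 148–152° by camera, against about 150.7° worked out for home.
- **Bystanders:** I saw no change in the pictures to the gingerbread, the other things on the bench or the green and pink look-alikes. The arm finished clear of everything.

**What disagreed**
- **Right-hand stop shifted:** in the final pictures it sat about 7–8 mm nearer the robot than when I released it. I don't know whether it was knocked or the arm nudged it. The slot allows only about 5 mm either side of its centre, so it is probably against one lip. It was still seated and turned, so I left it.
- **Fingertip height:** the fingertips appeared about 28 mm higher in the pictures than the reported tool height, so I set the grip heights from the pictures and from contact.

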